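Load a cryobox and lock the freezer rack

ROBOT

A 7-joint arm with a two-finger parallel gripper is mounted at the origin on the work surface. World frame = base frame: x ahead of the robot, y to its left, z up, the work surface at z = 0. Lengths are in m, angles in rad, forces in N, time in s.
With the tool pointing down it reaches from about 0.35 to 0.775 m from the base axis. Payload 3.1 kg.
Tool frame: the origin (TCP) lies between the finger pads; the fingertips stand 11 mm ahead of it and the grasp point (between the pads) lies 8 mm behind it; x points along the fingers, y is the direction in which the jaws open and shut, and the axes are right-handed (so a half turn about x gives the same grasp; the last joint's range is limited). The gripper opens to 85 mm and grips with 20 to 120 N. Pads are 22 mm wide; open, the fingers measure 114 mm over their backs; the gripper's body (76 mm by 85 mm) begins 54 mm behind the grasp point. The pads swing forward as they close: fully open they stand 13 mm farther back than shut.
Start: joints at [1.235, 0.311, 0.014, 1.512, -0.004, 1.319, -0.027], TCP at [0.159, -0.526, 0.242] pointing down, gripper open.
Joint ranges: [-2.7, 2.7], [-0.3, 1.91], [-1.27, 1.3], [0.12, 2.57], [-1.44, 4.58], [0.2, 2.03], [-3.05, 3.05]. Speed limits (rad/s): [2.79, 2.79, 3.14, 3.14, 3.14, 3.14, 3.14].

INTERFACE

Orientations are given as a unit quaternion [w, x, y, z].
In Python, from bench import monitor, grab_frame, env, search_frame gives the robot as it stands.
- The arm moves only by the tool send_rows, never from a script. Its argument "motion" is a list of rows, each a list of 4 numbers: the shift along the tool's x, y, z in m, then the turn about the tool's x in degrees. A call has 1 to 8 rows; each row shifts and turns the pose as measured when the row begins, along the tool's axes as they then stand; what a row does not reach is not made up. A row lasts 1/8 s, in which the tool goes at most 62.5 mm and 10.7 degrees, less where a joint would pass 70% of its speed; a pose out of reach is approached as far as the arm can. A call is refused whole if a number of a shift passes 0.0625 or a number of a turn 10.7, either way. A call with a gripper value outside its range is refused whole. "hand" is the closure, from 0 (fully open) to 1 (shut), set as the call begins (left out, the last holds). The fingers move at their own pace and stop on an object; the grip force is fixed at half the most. Time passes only in rows, so rows that do not move let the fingers close. It gives the time, the measured TCP pose, the force and the opening at its end, in the units of the state.
- monitor.get_obs(): the state, without advancing time (a new reading comes with each control period).
- grab_frame(name): name is "scene" or "top"; returns a dict with "color" (384x512x3 uint8, red, green, blue), "z_map" (384x512 float32, m along the optical axis (not along the pixel's ray), 0 where there is no reading), "mtx" (3x3 intrinsics, pixels), "k1" (the pictures are not rectified: a ray, as slopes to the right and down, at radius r is drawn at 1 + k1 r^2 times it, then the intrinsics apply), "rvec" (rotation vector, rad) and "tvec" (3), from world to camera coordinates, as OpenCV has them. Camera axes: x right, y down, z forward; pixel columns grow to the right and rows downward; lengths in m; the calibration is good to about 2 mm. A picture is of the moment at which its call begins.
- env.sign_off(): hands the job in, once; it reports no verdict.
Trained networks look in a picture, given as the dict that the camera call returned (one of the last four; its "shot" number tells which), for a name from the list of things; names that differ only in an ending like _2 or _b are one class to them, and where a whole thing is asked for, a point or a joint stands for the part that bears it (a point fixed in the world has none). Each returns a list of dicts, best first, with "conf" (0 to 1); they miss things now and then, are a little off and sometimes report something else, mostly with a low value. They report only what shows in the picture. A call takes as long as a camera call. They do not tell look-alikes from the thing itself.
- search_frame(name, picture): "box" ([left, top, right, bottom] in pixels, round what is visible of it).
The state is a dict: "t": time; "joints": joint angles; "qvel": joint speeds; "joint_efforts": joint torques, N m; "ee_pos": TCP position; "ee_rot": TCP orientation; "wrist_force": force on the tool from outside, world axes, zero at the start; "wrist_torque": the same for the moment, N m; "gripper_width": opening from 0.0 (shut) to 1.0 (fully open).
Only numpy, scipy, OpenCV 4.12 (cv2) and the standard library are available. Lean on these libraries where they do the work, as an engineer would, in place of code of your own. Each camera call takes 0.05 s, during which the arm holds its last target.

TASK

The steel freezer rack lies on its back on the bench with one bay still empty. Lower the loose cryobox with the blue lid into the empty bay until it stands on the bay floor, then lock the boxes in: slide the bent steel locking rod from the rack's black-handle end through the holes in all three upright tongues until it is fully home, with its bend up against the end plate. Leave the orange-lidded box and everything else on the bench where they are.

Things in the scene. Friction and masses are not known exactly. Their poses are not given: they have to be found in the camera images.
- rack: Steel two-bay freezer rack on its back, open side up, held firm (does not shift), 72 wide (its x), 124 long (its y). Origin: centre of its underside on the bench. Bay floor 3 thick, side rails along the long edges up to z = 20. Three cross plates 4 thick at y = -60, 0, +60, full width up to z = 46, then a central tongue 26 wide up to z = 88 with a 14 hole at z = 74. Black bail handle on the +y end
- hole_handle_end (a point): centre of the hole's mouth (14 diameter, x = 0, 74 above the bench, hole axis along y) on the outer face, y = +62, of the handle-end plate; axes as the rack. The rod enters here and travels towards the rack's -y. Below it the black bail handle stands out to y = 92, at z = 24 to 32, 56 wide
- hole_middle (a point): centre of the hole in the middle plate (y = 0), 74 above the bench; axes as the rack
- hole_foot_end (a point): centre of the hole's mouth on the outer face, y = -62, of the foot-end plate, 74 above the bench; axes as the rack
- empty_bay (a point): centre of the floor of the empty bay (rack y = +30), 3 above the bench; axes as the rack. Each bay is 56 long (y) by 66 wide (x). The other, at y = -30, holds the green-lidded box
- rod: Locking rod: round steel bar, 10 diameter, about 110 g, round nose, tail bent to an L, lying flat on the bench. Origin: on the bench below the middle of the straight part (bar axis 5 above). x runs from bend to nose: nose at +80, bend's inner face at -70, outer face at -80; the bent leg points along +y to y = 35. Let go in the holes it may roll until the leg hangs down, which is fine
- rod_tip (a point): the tip of the rod's round nose, on the bar's axis; axes as the rod
- rod_bend (a point): on the bar's axis at the inner face of the bend, 150 from the tip; axes as the rod. Fully home, the leg's inner face lies against the handle-end plate and the nose sticks out 26 beyond the foot-end plate
- box_blue: Loose closed cryobox, blue lid, white base, about 120 g, standing on edge. Origin: centre of its underside. 60 wide (its x), 50 thick (its y, lid on +y), 60 high. It fits the bay only with its thickness along the rack's y, either way round. In the bay it can be held only across its 60 width, above the side rails, as the cross plates stand close before the other faces
- box_green: The same kind of box with a green lid, already standing in the foot-end bay; it stays there. Origin: centre of its underside; axes as the blue box
- box_orange: The same kind of box with an orange lid, standing on edge on the bench; not wanted, leave it alone. Origin: centre of its underside
- bottle: Amber bottle, 60 diameter, 140 high, standing close beyond the rack. Origin: centre of its underside. Leave alone
- jar: Small glass jar with red lid, 52 diameter, 55 high, standing close to the blue-lidded box, on the side of its lid. Origin: centre of its underside. Leave alone
- wellplate: Flat white multiwell plate with 24 pink wells, 127 x 85 x 20, lying on the bench near the robot. Origin: centre of its underside. Leave alone
- screwdriver: Red-handled screwdriver, 150 long, lying on the bench near the keyboard. Leave alone
- washbottle: White wash bottle, blue band, red cap, bent spout on top, 60 diameter, 105 high to the shoulder, 173 with the spout (which reaches 53 out along its x), standing close to the rack on the robot's side. Origin: centre of its underside. Leave alone
- dishes: Stack of three pink culture dishes, 57 diameter, 45 high, beside the rod on the side of its bent leg. Origin: centre of its underside. Leave alone
There are look-alikes about, which are no part of the job. Leave any yellow look-alike of the box_green alone.

How it is judged:
On the way, in this order (a step that is already met when the one before it is completed fails the run):
1. the blue-lidded box stands on the floor of the empty bay (horizontal distance between box_blue and empty_bay below 0.008 m and z of box_blue in the frame of rack below 0.007 m and angle between box_blue's own z axis and vertical below 0.12 rad and angle between the y axis of box_blue and the y axis of rack, either way round below 0.15 rad), for 0.3 s.
2. the rod's nose, coming from the handle end, is through the first two tongues (y of rod_tip in the frame of rack below -0.006 m and y of rod_bend in the frame of rack above 0.061 m and x of rod_tip in the frame of rack between -0.007 and 0.007 m and z of rod_tip in the frame of rack between 0.067 and 0.081 m and angle between the x axis of rod and the y axis of rack, either way round below 0.12 rad).
At the end, for the whole second after the job is handed in: The rod, come from the handle end, lies through all three tongue holes, bend within 8 mm of the end plate; the blue-lidded box stands on the empty bay's floor (centre within 8 mm, 4 mm off the floor at most, upright); the green-lidded box still stands in its bay; all at rest (all of step 1 and y of rod_bend in the frame of rack between 0.058 and 0.07 m and y of rod_tip in the frame of rack below -0.075 m and x of rod_tip in the frame of rack between -0.006 and 0.006 m and z of rod_tip in the frame of rack between 0.068 and 0.08 m and angle between the x axis of rod and the y axis of rack, either way round below 0.06 rad and linear speed of each of rod, box_blue below 0.03 m/s and horizontal distance between box_green and hole_middle below 0.04 m and z of box_green in the frame of rack below 0.007 m and angle between box_green's own z axis and vertical below 0.12 rad); the robot touches nothing.
It fails at once if the orange-lidded box is moved more than 20 mm or tipped (distance of box_orange from where it was at the start of the episode above 0.02 m or angle between box_orange's own z axis and vertical above 0.3 rad).
It fails at once if the amber bottle or the wash bottle is moved more than 20 mm or tipped (distance of any of bottle, washbottle from where it was at the start of the episode above 0.02 m or angle between any of bottle, washbottle's own z axis and vertical above 0.3 rad).
It fails at once if the jar or the dishes are moved more than 20 mm or tipped (distance of any of jar, dishes from where it was at the start of the episode above 0.02 m or angle between any of jar, dishes's own z axis and vertical above 0.3 rad).
It fails at once if the multiwell plate or the screwdriver is moved more than 20 mm (distance of any of wellplate, screwdriver from where it was at the start of the episode above 0.02 m).
It also fails if it takes over 66 s, if anything falls off the work surface, if the arm or the gripper's body presses on something with over 40 N, if the wrist force passes 120 N, or if a joint passes its speed limit or range.

## Working session

There is one attempt and no reset: what is moved stays moved. The work goes in short steps, Python scripts to look and compute and a tool call to move; the robot and the scene stay as the last step left them, time stands still between calls to the robot, and variables do not carry over. Pictures are saved under pics/ and viewed, and the job is handed in when it is done.

Besides the shell and the picture viewer there is one more tool, called after "Request:" in YAML: its name, and indented under it one key for each argument. send_rows: Moves the arm, as the interface text tells. Its arguments: {"type":"object","properties":{"motion":{"type":"array","items":{"type":"array","items":{"type":"number"}}},"hand":{"type":"number"}},"required":["motion"]}

```bash
ls; mkdir -p pics; python3 - <<'E'
from bench import monitor, grab_frame, env, search_frame
import cv2,pickle
o=monitor.get_obs();print(o)
for n in("scene","top"):
    f=grab_frame(n);print(n,f['mtx'],f['k1'],f['rvec'],f['tvec'],f['shot'])
    cv2.imwrite(f'pics/{n}0.png',cv2.resize(f['color'][:,:,::-1],(768,576),interpolation=cv2.INTER_CUBIC))
    pickle.dump(f,open(f'{n}0.pkl','wb'))
    for k in "rack rod box_blue box_green box_orange bottle jar wellplate screwdriver washbottle dishes hole_handle_end hole_middle hole_foot_end rod_tip rod_bend".split():
        try: print(k,[(([round(float(v)) for v in d['box']]),round(d['conf'],2)) for d in search_frame(k,f)[:3]])
        except Exception as e: print(k,e)
E
```

```text
pics
{'t': 0.0, 'joints': array([ 1.23527799,  0.31171569,  0.01398777,  1.51307804, -0.00442977,
        1.31919336, -0.0271937 ]), 'qvel': array([-1.84811568e-03,  1.28854564e-04, -2.73836040e-03,  3.04511523e-04,
       -1.23253735e-05, -1.35693318e-03,  6.63278147e-06]), 'joint_efforts': array([-6.72668302e-04, -3.79914486e+01,  1.45807229e-01, -2.30589366e+01,
        1.22399116e-02,  1.37936702e-02, -1.93380075e-06]), 'ee_pos': array([ 0.15910277, -0.52574131,  0.24121803]), 'ee_rot': array([-0.10271211, -0.69933986, -0.10435782,  0.69963092]), 'wrist_force': array([ 0.00612567,  0.09452032, -0.02009142]), 'wrist_torque': array([-0.0055703 , -0.0226734 , -0.03680782]), 'gripper_width': 0.9990407025936507}
scene [[360.2435955    0.         258.85308755]
 [  0.         360.2435955  191.88661605]
 [  0.           0.           1.        ]] 0.026755693989064015 [ 1.80460082  1.45890819 -0.69248541] [-0.0568046  -0.26824717  1.44861421] 1
rack [([190, 185, 246, 225], 0.74)]
rod [([186, 189, 249, 228], 0.63), ([193, 192, 214, 222], 0.52)]
box_blue [([116, 200, 142, 230], 0.79), ([296,
[... 1091 characters left out ...]
rod [([152, 183, 212, 202], 0.53)]
box_blue [([370, 199, 402, 226], 0.78), ([166, 233, 204, 287], 0.37)]
box_green [([300, 191, 320, 214], 0.98), ([240, 233, 269, 260], 0.94), ([265, 188, 323, 219], 0.22)]
box_orange [([74, 206, 109, 236], 0.79)]
bottle [([277, 136, 302, 164], 0.79), ([371, 200, 398, 225], 0.15)]
jar []
wellplate [([166, 234, 205, 286], 0.85)]
screwdriver [([309, 113, 342, 163], 0.8)]
washbottle []
dishes [([176, 157, 200, 183], 0.93)]
hole_handle_end [([266, 187, 324, 217], 0.97)]
hole_middle [([262, 192, 327, 218], 0.96), ([323, 111, 347, 144], 0.55)]
hole_foot_end [([264, 191, 326, 214], 0.69)]
rod_tip [([153, 189, 207, 201], 0.55)]
rod_bend [([150, 190, 210, 203], 0.72)]
```

View pics/scene0.png

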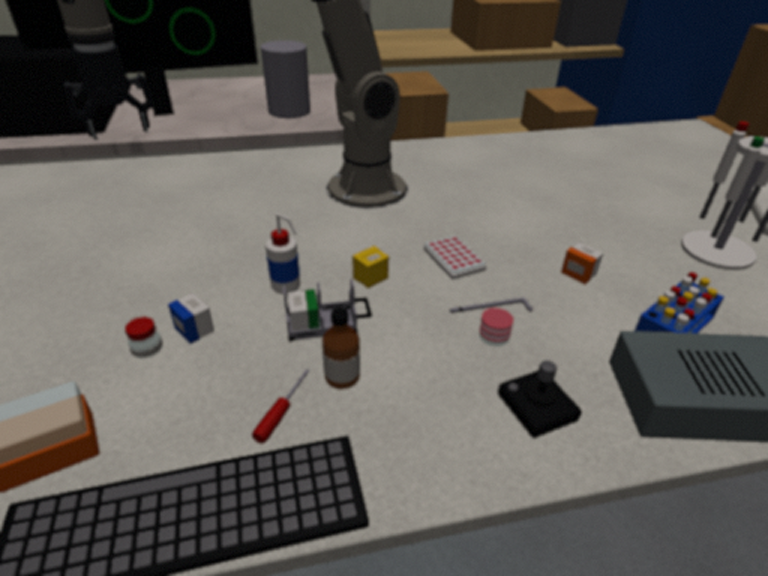

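View pics/top0.png

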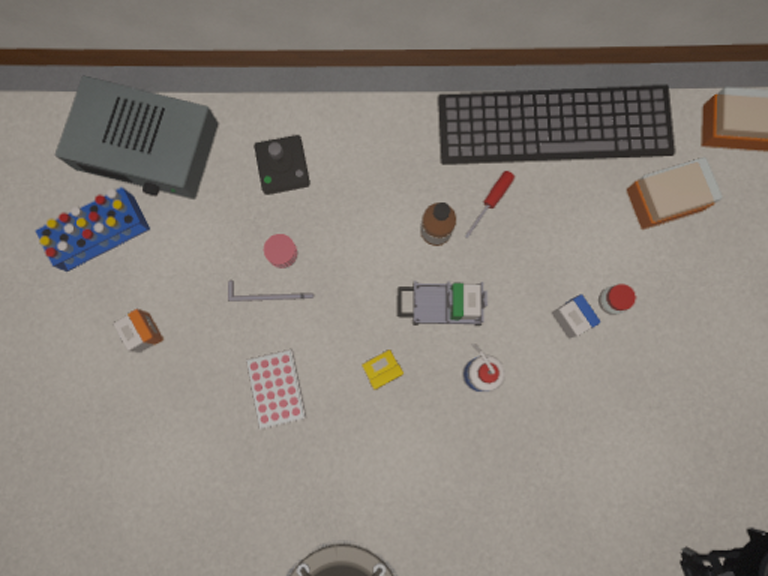

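The scene view shows the blue-lidded box at (190,317), the rack at (320,305), the rod at (490,305) and the orange box at (582,262), plus a yellow look-alike at (370,267). In the top view the blue box is at (577,315), beside the jar at (618,298). The rack is at (445,303) with its handle to the left, and the rod is at (270,295) with its bend at the left end and its leg pointing up. The only box with a blue lid is at (577,315).

```bash
cat > h.py <<'E'
import numpy as np,cv2,pickle
def load(n): return pickle.load(open(n,'rb'))
def cloud(f):
    """world xyz per pixel, nan where none"""
    H,W=f['z_map'].shape
    u,v=np.meshgrid(np.arange(W),np.arange(H))
    p=np.stack([u,v],-1).reshape(-1,1,2).astype(np.float64)
    d=np.array([f['k1'],0,0,0,0.])
    n=cv2.undistortPoints(p,f['mtx'],d).reshape(H,W,2)
    z=f['z_map'].astype(float).copy(); z[z==0]=np.nan
    c=np.dstack([n*z[...,None],z])
    R=cv2.Rodrigues(np.array(f['rvec'],float))[0]
    return (c-np.array(f['tvec']).reshape(3))@R
def proj(f,P):
    return cv2.projectPoints(np.asarray(P,float).reshape(-1,1,3),np.array(f['rvec'],float),np.array(f['tvec'],float),f['mtx'],np.array([f['k1'],0,0,0,0.]))[0].reshape(-1,2)
def ray(f,u,v,z):
    n=cv2.undistortPoints(np.array([[[u,v]]],float),f['mtx'],np.array([f['k1'],0,0,0,0.])).reshape(2)
    R=cv2.Rodrigues(np.array(f['rvec'],float))[0];t=np.array(f['tvec']).reshape(3)
    C=-R.T@t;d=R.T@np.array([n[0],n[1],1]);return C+d*(z-C[2])/d[2]
def crop(f,x0,y0,x1,y1,name,s):
    cv2.imwrite(name,cv2.resize(f['color'][y0:y1,x0:x1,::-1],None,fx=s,fy=s,interpolation=cv2.INTER_CUBIC))
E
python3 - <<'E'
from h import *
np.set_printoptions(precision=4,suppress=True)
t=load('top0.pkl');s=load('scene0.pkl')
crop(t,255,175,335,260,'pics/t_rack.png',7)
crop(t,140,150,220,210,'pics/t_rod.png',9)
crop(t,360,180,430,230,'pics/t_blue.png',10)
crop(s,170,140,270,240,'pics/s_rack.png',6)
for f in(t,s):
    R=cv2.Rodrigues(f['rvec'])[0];print('cam',-R.T@f['tvec'])
    c=cloud(f)
    # noise of table
    P=c.reshape(-1,3);m=(abs(P[:,0]-.55)<.15)&(abs(P[:,1])<.3)
    z=P[m,2];print(np.nanpercentile(z,[5,25,50,75,95]))
c=cloud(t)
for n,b in dict(rack=(260,180,330,222),rod=(148,180,215,205),blue=(366,194,404,229)).items():
    q=c[b[1]:b[3],b[0]:b[2]].reshape(-1,3);q=q[q[:,2]>.004]
    print(n,np.nanmin(q,0),np.nanmax(q,0),np.nanmedian(q,0),len(q))
E
```

```text
cam [ 0.3578 -0.0811  1.1683]
[-0.0055 -0.0032 -0.0014  0.0006  0.0578]
cam [ 1.2891 -0.2503  0.6703]
[-0.7516 -0.0001  0.0015  0.0035  0.0777]
rack [ 0.4756 -0.2696  0.004 ] [ 0.5849 -0.0921  0.0921] [ 0.5177 -0.2003  0.0557] 984
rod [0.5234 0.0584 0.004 ] [0.5828 0.2291 0.0138] [0.5368 0.1529 0.0076] 218
blue [ 0.4595 -0.4729  0.0042] [ 0.5438 -0.3738  0.0636] [ 0.4948 -0.4105  0.0556] 597
```

View pics/t_rack.png

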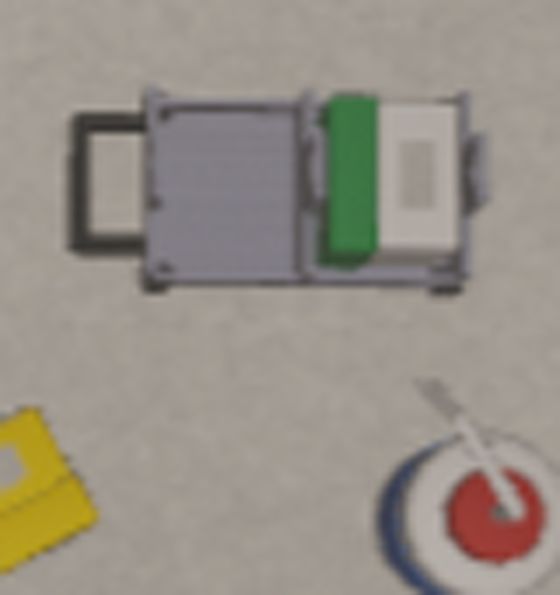

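View pics/t_rod.png

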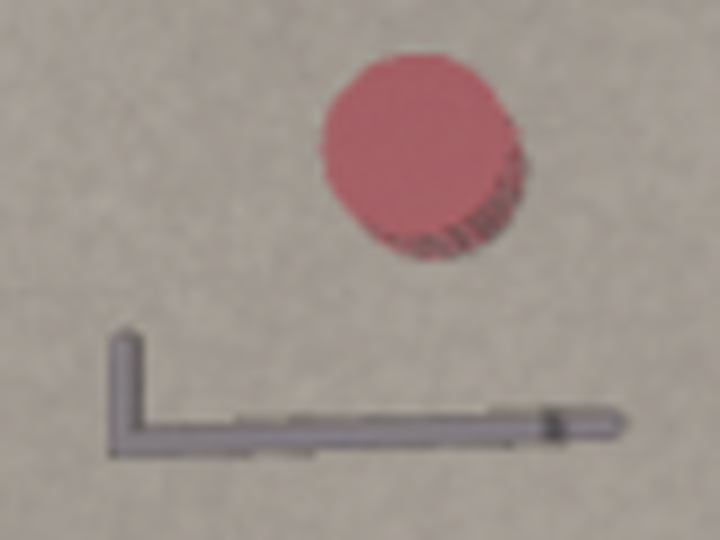

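View pics/t_blue.png

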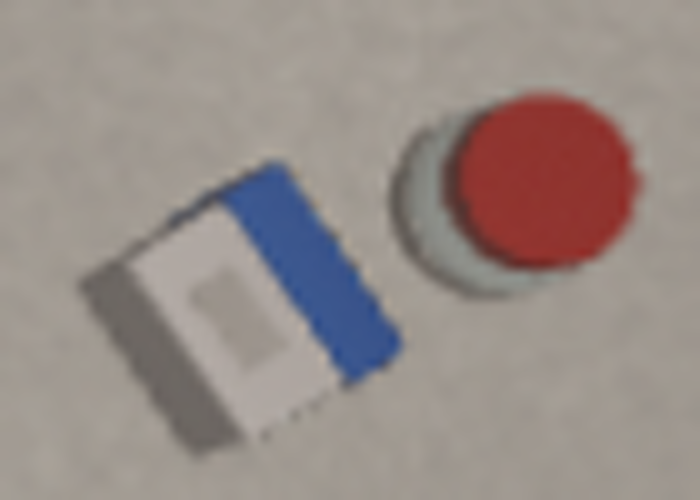

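View pics/s_rack.png

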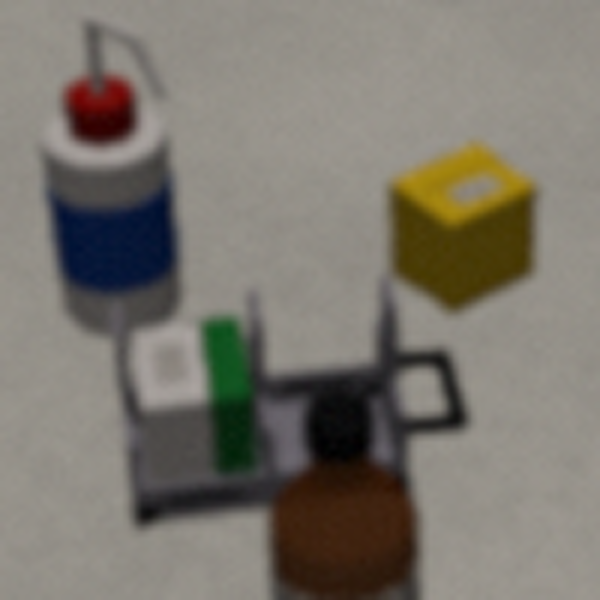

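```bash
cat > fit.py <<'E'
from h import *
from scipy.optimize import minimize
S=4
def box(x0,x1,y0,y1,z0,z1): return np.array([[x,y,z] for x in(x0,x1) for y in(y0,y1) for z in(z0,z1)])/1000.
def rod():
    a=np.linspace(0,2*np.pi,16,endpoint=False);L=[]
    xs=[(-75,5),(75,5),(78.5,3.5),(80,0.5)]
    L.append(np.vstack([np.c_[np.full(16,x),r*np.cos(a),5+r*np.sin(a)] for x,r in xs])/1000.)
    L.append(np.vstack([np.c_[-75+r*np.cos(a),np.full(16,y),5+r*np.sin(a)] for y,r in [(-5,5),(30,5),(35,2.5)]])/1000.)
    return L
def rack(green=True):
    L=[box(-36,36,-62,62,0,3),box(-36,-33,-62,62,0,20),box(33,36,-62,62,0,20)]
    for y in(-60,0,60):
        L.append(box(-36,36,y-2,y+2,0,46));L.append(box(-13,13,y-2,y+2,40,88))
    if green: L.append(box(-30,30,-55,-5,3,63))
    return L
bb=[box(-30,30,-25,25,0,60)]
def world(L,x,y,yaw,z=0):
    c,s=np.cos(yaw),np.sin(yaw);R=np.array([[c,-s,0],[s,c,0],[0,0,1]])
    return [p@R.T+[x,y,z] for p in L]
def render(f,L,b):
    x0,y0,x1,y1=b;m=np.zeros(((y1-y0)*S,(x1-x0)*S),np.uint8)
    for p in L:
        q=(proj(f,p)-[x0,y0]+.5)*S-.5
        h=cv2.convexHull(q.astype(np.float32))
        cv2.fillConvexPoly(m,np.round(h*16).astype(np.int32),255,shift=4)
    return cv2.GaussianBlur(cv2.resize(m,(x1-x0,y1-y0),interpolation=cv2.INTER_AREA).astype(float)/255,(0,0),.7)
def fgmask(f,b,th=(10,22)):
    x0,y0,x1,y1=b
    lab=cv2.cvtColor(f['color'].astype(np.float32)/255,cv2.COLOR_RGB2LAB)[y0:y1,x0:x1]
    e=np.concatenate([lab[:2].reshape(-1,3),lab[-2:].reshape(-1,3),lab[:,:2].reshape(-1,3),lab[:,-2:].reshape(-1,3)])
    d=np.linalg.norm(lab-np.median(e,0),axis=2)
    return np.clip((d-th[0]/2)/(th[1]-th[0])*1.,0,1)
def fit(views,L,x0,z=0):
    def cost(p):
        return sum((w*(render(f,world(L,*p[:3],z),b)-m)**2).sum() for f,b,m,w in views)
    best=None
    for dx in(-.004,.004):
        for dy in (-.004,.004):
            s=np.array([[x0[0]+dx,x0[1]+dy,x0[2]]]);s=np.vstack([s,s+[.006,0,0],s+[0,.006,0],s+[0,0,.1]])
            r=minimize(cost,s[0],method='Nelder-Mead',options=dict(initial_simplex=s,xatol=1e-5,fatol=1e-3,maxiter=300))
            if best is None or r.fun<best.fun:best=r
    return best
E
python3 - <<'E'
from fit import *
np.set_printoptions(precision=4,suppress=True)
t=load('top0.pkl');s=load('scene0.pkl')
def go(name,L,x0,bt,bs,cut=None,cuts=None):
    V={}
    for k,f,b,c in(('top',t,bt,cut),('scene',s,bs,cuts)):
        m=fgmask(f,b);w=np.ones_like(m)
        if c: 
            for (a0,b0,a1,b1) in c: w[b0-b[1]:b1-b[1],a0-b[0]:a1-b[0]]=0
        V[k]=(f,b,m,w)
    for ks in (['top'],['scene'],['top','scene']):
        r=fit([V[k] for k in ks],L,x0);print(name,ks,r.x,np.degrees(r.x[2]),r.fun)
    for k in V:
        f,b,m,w=V[k];r_=render(f,world(L,*r.x),b)
        im=np.dstack([m*w,r_,m*0]);cv2.imwrite(f'pics/fit_{name}_{k}.png',cv2.resize((im*255).astype(np.uint8),None,fx=6,fy=6))
go('blue',bb,[.49,-.41,-.55],(362,192,412,232),(108,192,150,236),[(398,192,412,216),(401,192,412,222)])
go('rod',rod(),[.535,.145,-1.57],(146,184,216,208),(296,194,360,212),None,[(310,204,350,212)])
go('rack',rack(),[.52,-.19,0],(274,180,334,222),(180,180,240,230),None,[(180,180,202,190),(200,205,240,230)])
E
```

```text
blue ['top'] [ 0.5    -0.4154 -0.9944] -56.97686831453916 290.57107759684004
blue ['scene'] [ 0.498  -0.4176  0.5179] 29.673426697943306 154.61328438166274
blue ['top', 'scene'] [ 0.4994 -0.4166 -1.2123] -69.45830440821165 483.6716037986463
rod ['top'] [ 0.5354  0.1367 -1.5371] -88.06662086764044 15.605315238469185
rod ['scene'] [ 0.5373  0.135  -1.5405] -88.26557381451296 4.67776816396845
rod ['top', 'scene'] [ 0.536   0.136  -1.5375] -88.09135449979345 25.456064812800374
rack ['top'] [ 0.5212 -0.1861 -0.0216] -1.2396030006862842 276.52802709058005
rack ['scene'] [ 0.5233 -0.1899 -0.0151] -0.8655661104067192 242.8998843961681
rack ['top', 'scene'] [ 0.5216 -0.1878 -0.0146] -0.8372920956924116 550.1506371746294
```

```bash
python3 - <<'E'
import cv2,numpy as np
a=[cv2.imread(f'pics/fit_{n}_{k}.png') for n in('blue','rack') for k in('top','scene')]
W=max(i.shape[1] for i in a);a=[cv2.copyMakeBorder(i,0,330-i.shape[0] if i.shape[0]<330 else 0,0,W-i.shape[1],cv2.BORDER_CONSTANT) for i in a]
a=[i[:300] for i in a]
cv2.imwrite('pics/fits.png',np.vstack([np.hstack(a[:2]),np.hstack(a[2:])])[:600])
E
```

```text
(no output)
```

View pics/fits.png

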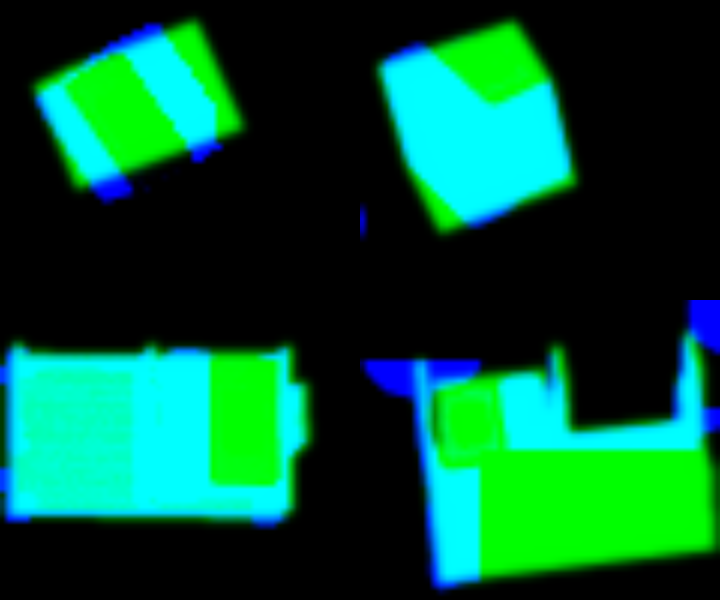

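```bash
cat >> fit.py <<'E'
def hullmask(m,comp_at=None):
    b=(m>.5).astype(np.uint8);b=cv2.morphologyEx(b,cv2.MORPH_OPEN,np.ones((2,2)))
    q=cv2.findNonZero(b);o=np.zeros_like(b);cv2.fillConvexPoly(o,cv2.convexHull(q),1)
    return np.maximum(m,o.astype(float))
E
python3 - <<'E'
from fit import *
np.set_printoptions(precision=4,suppress=True)
t=load('top0.pkl');s=load('scene0.pkl')
def show(V,L,p,n):
    ims=[]
    for k in V:
        f,b,m,w=V[k];r_=render(f,world(L,*p),b)
        ims.append(cv2.resize((np.dstack([m*w,r_,m*0])*255).astype(np.uint8),(360,300)))
    return np.hstack(ims)
out=[]
V={}
for k,f,b,c in(('top',t,(362,192,412,232),[(398,192,412,216),(401,192,412,222)]),('scene',s,(112,192,150,236),[])):
    m=fgmask(f,b);w=np.ones_like(m)
    for (a0,b0,a1,b1) in c: w[b0-b[1]:b1-b[1],a0-b[0]:a1-b[0]]=0
    if k=='scene':
        # white top: use depth (z>.03) as extra mask
        pass
    m=hullmask(m*w) if k=='top' else m
    if k=='scene':
        z=cloud(s)[b[1]:b[3],b[0]:b[2],2]; m=hullmask(np.maximum(m,(z>.02)*1.)*w)
    V[k]=(f,b,m,w)
for ks in(['top'],['scene'],['top','scene']):
    r=fit([V[k] for k in ks],bb,[.495,-.41,-.55]);print('blue',ks,r.x,np.degrees(r.x[2]),r.fun)
out.append(show(V,bb,r.x,'b'))
def hd():
    return rack()+[box(-28,-22,62,92,24,32),box(22,28,62,92,24,32),box(-28,28,86,92,24,32)]
V={}
for k,f,b,c in(('top',t,(260,180,334,222),[(278,192,299,213),(308,190,319,210)]),('scene',s,(180,180,252,230),[(180,180,202,192),(203,201,240,230),(193,194,206,206),(236,176,256,186)])):
    m=fgmask(f,b);w=np.ones_like(m)
    for (a0,b0,a1,b1) in c: w[max(b0-b[1],0):b1-b[1],max(a0-b[0],0):a1-b[0]]=0
    V[k]=(f,b,m,w)
for ks in(['top'],['scene'],['top','scene']):
    r=fit([V[k] for k in ks],hd(),[.52,-.19,0]);print('rack',ks,r.x,np.degrees(r.x[2]),r.fun)
out.append(show(V,hd(),r.x,'r'))
cv2.imwrite('pics/fits2.png',np.vstack(out))
E
```

```text
blue ['top'] [ 0.4952 -0.4162 -0.7441] -42.6324098562813 82.2909368299434
blue ['scene'] [ 0.4988 -0.4155 -1.171 ] -67.09604856236338 78.28772344369341
blue ['top', 'scene'] [ 0.497  -0.4166 -0.8964] -51.3579462066689 205.16456189178712
rack ['top'] [ 0.5212 -0.1864 -0.0212] -1.2132684626400336 81.38877966241768
rack ['scene'] [ 0.5233 -0.1904 -0.0105] -0.5996750473707401 142.10947802070496
rack ['top', 'scene'] [ 0.5217 -0.189  -0.0163] -0.9349940671334341 254.98911193702702
```

View pics/fits2.png

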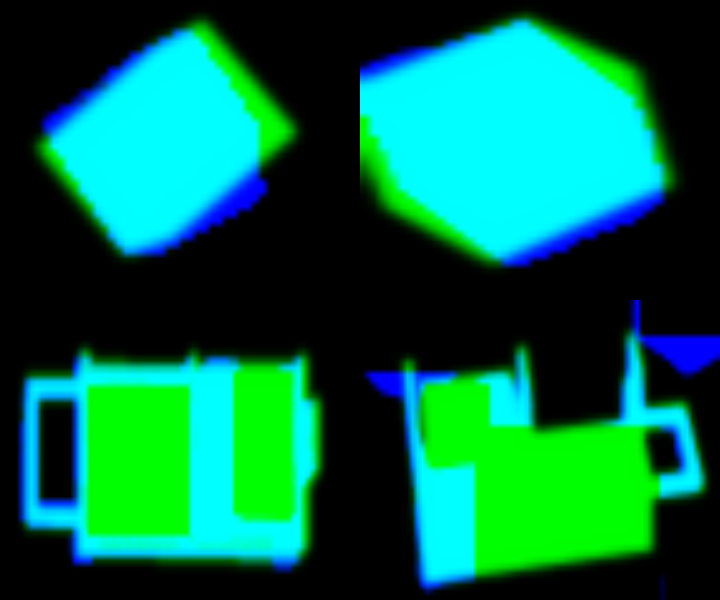

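```bash
cat >> fit.py <<'E'
def wire(f,L,b,s,name):
    x0,y0,x1,y1=b;im=cv2.resize(f['color'][y0:y1,x0:x1,::-1],None,fx=s,fy=s,interpolation=cv2.INTER_CUBIC)
    cols=[(0,255,255),(255,0,255),(0,255,0),(255,128,0)]
    for i,p in enumerate(L):
        q=((proj(f,p)-[x0,y0]+.5)*s-.5)
        for a in range(8):
            for k in(1,2,4):
                if not a&k: cv2.line(im,tuple(np.round(q[a]*16).astype(int).tolist()),tuple(np.round(q[a|k]*16).astype(int).tolist()),cols[i%4],1,cv2.LINE_AA,4)
    cv2.imwrite(name,im)
E
python3 - <<'E'
from fit import *
np.set_printoptions(precision=4,suppress=True)
t=load('top0.pkl');s=load('scene0.pkl')
V={}
for k,f,b,c in(('top',t,(362,192,412,232),[(403,192,412,216),(398,192,412,210)]),('scene',s,(112,192,150,236),[])):
    m=fgmask(f,b);w=np.ones_like(m)
    for (a0,b0,a1,b1) in c: w[b0-b[1]:b1-b[1],a0-b[0]:a1-b[0]]=0
    z=cloud(f)[b[1]:b[3],b[0]:b[2],2]; m=hullmask(np.maximum(m,(z>.02)*1.)*w)
    V[k]=(f,b,m,w)
for ks in(['top'],['scene'],['top','scene']):
    r=fit([V[k] for k in ks],bb,[.495,-.41,.58-np.pi]);print('blue',ks,r.x,np.degrees(r.x[2]),r.fun)
wire(t,world(bb,*r.x),(362,192,412,232),12,'pics/w_b.png')
p=[.5217,-.189,-.0163]
p=[.5212,-.1864,-.0212]
wire(t,world(rack(),*p),(260,180,330,222),11,'pics/w_rt.png')
p=[.5233,-.1904,-.0105]
wire(s,world(rack(),*p),(180,180,250,235),11,'pics/w_rs.png')
E
```

```text
blue ['top'] [ 0.4939 -0.4156 -2.5632] -146.86154268572292 22.637409180091936
blue ['scene'] [ 0.4991 -0.4153 -2.5672] -147.08888521823806 20.136598344959772
blue ['top', 'scene'] [ 0.4952 -0.4157 -2.562 ] -146.7891179181944 63.74402590725269
```

View pics/w_b.png

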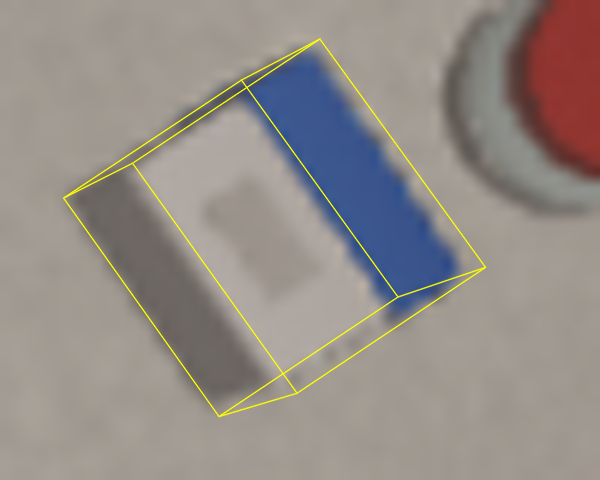

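View pics/w_rt.png

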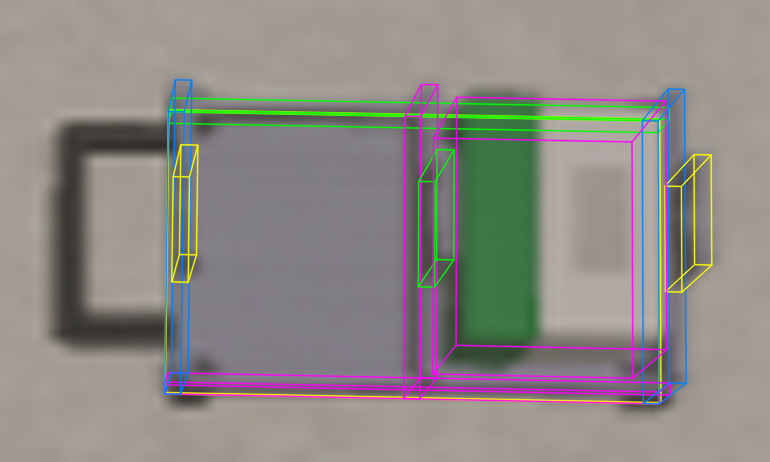

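View pics/w_rs.png

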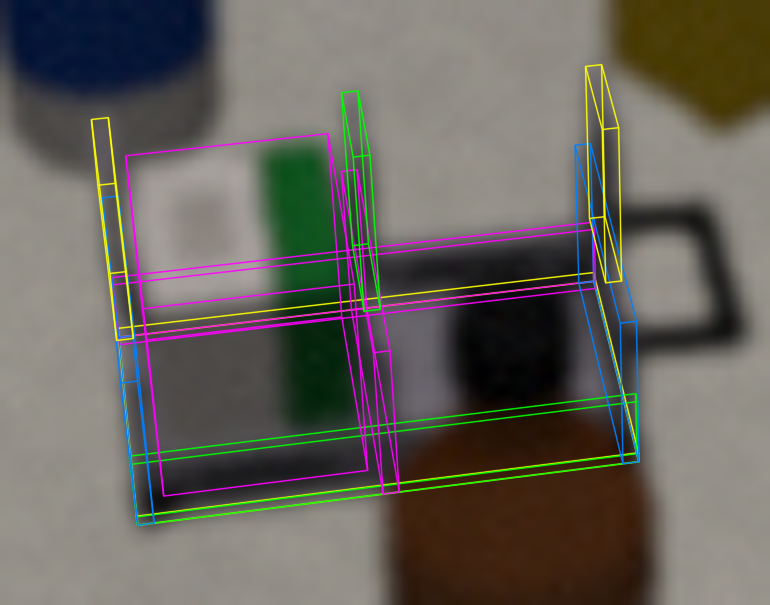

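```bash
python3 - <<'E'
from fit import *
np.set_printoptions(precision=4,suppress=True)
for n in('top','scene'):
    c=cloud(load(n+'0.pkl'))
    P=c.reshape(-1,3);P=P[(P[:,0]>.44)&(P[:,0]<.6)&(P[:,1]>-.27)&(P[:,1]<-.09)]
    for y0 in(-.126,-.187,-.248):
        q=P[(abs(P[:,1]-y0)<.012)&(P[:,2]>.069)&(P[:,2]<.1)]
        print(n,y0,len(q));
        if len(q):print(np.median(q,0),q.min(0),q.max(0))
    # bay floor / inside edges
    q=P[(P[:,2]<.012)&(P[:,2]>-.01)&(P[:,1]>-.18)&(P[:,1]<-.135)&(abs(P[:,0]-.52)<.025)];print('floor z',np.median(q[:,2]) if len(q) else None)
    q=P[(P[:,2]>.055)&(P[:,2]<.068)&(P[:,1]<-.19)&(P[:,1]>-.24)];print('green top',q.mean(0),q.min(0),q.max(0))
    T=c.reshape(-1,3);T=T[(T[:,0]>.56)&(T[:,0]<.62)&(T[:,1]>-.1)&(T[:,1]<.05)];print('table',np.nanmedian(T[:,2]))
    B=c.reshape(-1,3);B=B[(B[:,2]>.052)&(B[:,2]<.068)&(B[:,1]<-.36)&(B[:,1]>-.47)&(B[:,0]>.45)&(B[:,0]<.56)]
    print('blue top',cv2.minAreaRect(B[:,:2].astype(np.float32)*1000),np.median(B[:,2]))
E
```

```text
top -0.126 22
[ 0.5216 -0.1261  0.0852] [ 0.5097 -0.1276  0.0786] [ 0.535  -0.1247  0.0904]
top -0.187 20
[ 0.5208 -0.1864  0.0828] [ 0.5094 -0.1869  0.0752] [ 0.5348 -0.1846  0.0895]
top -0.248 27
[ 0.5194 -0.2459  0.085 ] [ 0.5079 -0.2486  0.0725] [ 0.5339 -0.2441  0.0921]
floor z 0.001155997283748301
green top [ 0.5217 -0.2154  0.0599] [ 0.4933 -0.2399  0.0553] [ 0.5505 -0.1914  0.0667]
table -0.0020473329576888204
blue top ((506.224365234375, -431.468017578125), (58.76265335083008, 91.54940032958984), 31.7636661529541) 0.05678392508554777
scene -0.126 26
[ 0.5302 -0.1316  0.0858] [ 0.5094 -0.1332  0.0699] [ 0.5384 -0.1286  0.09  ]
scene -0.187 24
[ 0.5324 -0.1913  0.0838] [ 0.5121 -0.1926  0.0691] [ 0.5374 -0.1887  0.0914]
scene -0.248 21
[ 0.5334 -0.2503  0.0852] [ 0.5091 -0.2524  0.0701] [ 0.5393 -0.2483  0.0904]
floor z 0.0046005544440240066
green top [ 0.5292 -0.2173  0.0626] [ 0.4937 -0.2399  0.0551] [ 0.5555 -0.19    0.0674]
table 0.000762945895834307
blue top ((497.2710876464844, -415.87750244140625), (63.0572624206543, 49.4560661315918), 31.818727493286133) 0.05996169588013284
```

```bash
python3 - <<'E'
from fit import *
from scipy.spatial.transform import Rotation as Ro
np.set_printoptions(precision=4,suppress=True)
for n in('top','scene'):
    c=cloud(load(n+'0.pkl')).reshape(-1,3)
    def st(nm,x0,x1,y0,y1,z0,z1):
        q=c[(c[:,0]>x0)&(c[:,0]<x1)&(c[:,1]>y0)&(c[:,1]<y1)&(c[:,2]>z0)&(c[:,2]<z1)]
        if len(q): print(n,nm,len(q),q.min(0),q.max(0),np.median(q,0))
    st('wash all',.33,.5,-.34,-.19,.1,.25);st('wash>120',.33,.5,-.34,-.19,.125,.25);st('spout',.33,.52,-.34,-.15,.15,.25)
    st('bottle',.56,.70,-.25,-.1,.07,.2);st('bottle<80',.565,.70,-.25,-.1,.03,.07)
    st('jar',.45,.6,-.53,-.445,.02,.09);st('dishes',.57,.72,.08,.25,.02,.09)
    st('yellow',.35,.48,-.15,0,.03,.09)
R=Ro.from_quat([-0.69933986,-0.10435782,0.69963092,-0.10271211]).as_matrix();print(R)
E
```

```text
top wash all 417 [ 0.3666 -0.2698  0.1001] [ 0.437  -0.2125  0.1722] [ 0.3937 -0.2363  0.1056]
top wash>120 111 [ 0.3784 -0.2558  0.125 ] [ 0.437  -0.2148  0.1722] [ 0.4025 -0.2352  0.1572]
top spout 62 [ 0.3914 -0.2441  0.1502] [ 0.437  -0.2148  0.1722] [ 0.4134 -0.2292  0.167 ]
top bottle 410 [ 0.6323 -0.1977  0.07  ] [ 0.6898 -0.1393  0.1434] [ 0.6533 -0.1661  0.0986]
top bottle<80 88 [ 0.6317 -0.1961  0.0304] [ 0.6703 -0.1387  0.07  ] [ 0.6366 -0.1601  0.0511]
top jar 342 [ 0.4812 -0.5143  0.0202] [ 0.5532 -0.4457  0.0589] [ 0.5261 -0.4846  0.0514]
top dishes 368 [0.5886 0.0904 0.0208] [0.6455 0.1455 0.0485] [0.6164 0.1173 0.0428]
top yellow 435 [ 0.3669 -0.1041  0.0321] [ 0.434  -0.0337  0.0637] [ 0.4002 -0.0677  0.0571]
scene wash all 312 [ 0.3709 -0.2739  0.1   ] [ 0.4375 -0.2171  0.1749] [ 0.4058 -0.2444  0.1168]
scene wash>120 124 [ 0.3773 -0.2622  0.125 ] [ 0.4375 -0.2189  0.1749] [ 0.4004 -0.243   0.1349]
scene spout 52 [ 0.3912 -0.2489  0.1502] [ 0.4375 -0.2189  0.1749] [ 0.4206 -0.232   0.1654]
scene bottle 622 [ 0.6493 -0.2025  0.0703] [ 0.6955 -0.144   0.1439] [ 0.6766 -0.1747  0.0998]
scene bottle<80 299 [ 0.6594 -0.2031  0.03  ] [ 0.6953 -0.1445  0.0699] [ 0.6888 -0.1768  0.0505]
scene jar 456 [ 0.4827 -0.518   0.02  ] [ 0.5588 -0.4456  0.0621] [ 0.5423 -0.489   0.0498]
scene dishes 377 [0.5897 0.0865 0.0205] [0.6482 0.1421 0.0505] [0.6288 0.1104 0.0451]
scene yellow 370 [ 0.3657 -0.108   0.03  ] [ 0.4381 -0.0382  0.0635] [ 0.4137 -0.0749  0.0577]
[[-0.0007  0.2897 -0.9571]
 [ 0.0022 -0.9571 -0.2897]
 [-1.     -0.0024  0.0001]]
```

```bash
cat > plan.py <<'E'
import sys
from bench import monitor
from h import *
from scipy.spatial.transform import Rotation as Ro
def state():
    o=monitor.get_obs();w,x,y,z=o['ee_rot'];R=Ro.from_quat([x,y,z,w]).as_matrix()
    return o,np.array(o['ee_pos']),np.degrees(np.arctan2(R[1,1],R[0,1])),R
def plan(tgt,psi,n=8):
    o,p,ps,R=state()
    d=np.array(tgt)-p;t=(psi-ps+180)%360-180
    N=max(n,1)
    print('at',p.round(4),'psi',round(ps,2),'d',d.round(4),'turn',round(-t,1),'F',o['wrist_force'].round(1),'gw',round(o['gripper_width'],3),'t',round(o['t'],2))
    rows=[]
    for i in range(N):
        a=np.radians(ps+t*i/N);c,s=np.cos(a),np.sin(a);q=d/N
        rows.append([round(-q[2],4),round(q[0]*c+q[1]*s,4),round(q[0]*s-q[1]*c,4),round(-t/N,2)])
    print(rows)
if __name__=='__main__':
    a=[float(v) for v in sys.argv[1:]];plan(a[:3],a[3],int(a[4]) if len(a)>4 else 8)
E
python3 plan.py .44 -.44 .22 10
```

```text
at [ 0.1593 -0.5264  0.2423] psi -73.16 d [ 0.2807  0.0864 -0.0223] turn -83.2 F [ 0.7 -0.4  0.2] gw 1.001 t 1.7
[[np.float64(0.0028), np.float64(-0.0002), np.float64(-0.0367), np.float64(-10.4)], [np.float64(0.0028), np.float64(0.0065), np.float64(-0.0361), np.float64(-10.4)], [np.float64(0.0028), np.float64(0.0129), np.float64(-0.0344), np.float64(-10.4)], [np.float64(0.0028), np.float64(0.0189), np.float64(-0.0315), np.float64(-10.4)], [np.float64(0.0028), np.float64(0.0242), np.float64(-0.0276), np.float64(-10.4)], [np.float64(0.0028), np.float64(0.0288), np.float64(-0.0228), np.float64(-10.4)], [np.float64(0.0028), np.float64(0.0324), np.float64(-0.0172), np.float64(-10.4)], [np.float64(0.0028), np.float64(0.035), np.float64(-0.011), np.float64(-10.4)]]
```

Request:
send_rows:
  motion:
    - [0.003, 0, -0.037, -10.4]
    - [0.003, 0.0065, -0.036, -10.4]
    - [0.003, 0.013, -0.034, -10.4]
    - [0.003, 0.019, -0.0315, -10.4]
    - [0.003, 0.024, -0.0275, -10.4]
    - [0.003, 0.029, -0.023, -10.4]
    - [0.003, 0.032, -0.017, -10.4]
    - [0.003, 0.035, -0.011, -10.4]
  hand: 0

```text
t: 2.7
ee_pos: [0.4411, -0.4377, 0.2175]
ee_rot: [0.55, 0.443, 0.55, -0.446]
wrist_force: [-0.5, -0.6, -0.1]
gripper_width: 0.999
```

```bash
sed -i 's/    print(rows)/    print([[float(v) for v in r] for r in rows])/' plan.py; python3 plan.py .496 -.4156 .16 33.1 5
```

```text
at [ 0.4411 -0.4377  0.2175] psi 12.09 d [ 0.0549  0.0221 -0.0575] turn -21.0 F [-0.5 -0.6 -0.1] gw 0.999 t 2.7
[[0.0115, 0.0117, -0.002, -4.2], [0.0115, 0.0118, -0.0012, -4.2], [0.0115, 0.0118, -0.0003, -4.2], [0.0115, 0.0118, 0.0006, -4.2], [0.0115, 0.0117, 0.0014, -4.2]]
```

Request:
send_rows:
  motion:
    - [0.0115, 0.0117, -0.002, -4.2]
    - [0.0115, 0.0118, -0.001, -4.2]
    - [0.0115, 0.0118, 0, -4.2]
    - [0.0115, 0.0118, 0.0005, -4.2]
    - [0.0115, 0.0117, 0.0015, -4.2]
    - [0, 0, 0, 0]

```text
t: 3.45
ee_pos: [0.5017, -0.4118, 0.1571]
ee_rot: [0.625, 0.331, 0.625, -0.331]
wrist_force: [-0.0, 0.1, 0.2]
gripper_width: 1.0
```

```bash
python3 - <<'E'
from bench import grab_frame
from fit import *
import pickle
from plan import plan
for n in('top','scene'):
    f=grab_frame(n);pickle.dump(f,open(n+'1.pkl','wb'))
    b=(350,180,420,240) if n=='top' else (90,150,170,250)
    wire(f,world(bb,.496,-.4156,np.radians(33.1)),b,8 if n=='top' else 6,f'pics/g1_{n}.png')
plan([.496,-.4156,.034],33.1,6)
E
```

```text
at [ 0.5011 -0.4136  0.1585] psi 34.03 d [-0.0051 -0.002  -0.1245] turn 0.9 F [ 0.5  0.  -0.1] gw 0.997 t 3.55
[[0.0208, -0.0009, -0.0002, 0.15], [0.0208, -0.0009, -0.0002, 0.15], [0.0208, -0.0009, -0.0002, 0.15], [0.0208, -0.0009, -0.0002, 0.15], [0.0208, -0.0009, -0.0002, 0.15], [0.0208, -0.0009, -0.0002, 0.15]]
```

View pics/g1_scene.png

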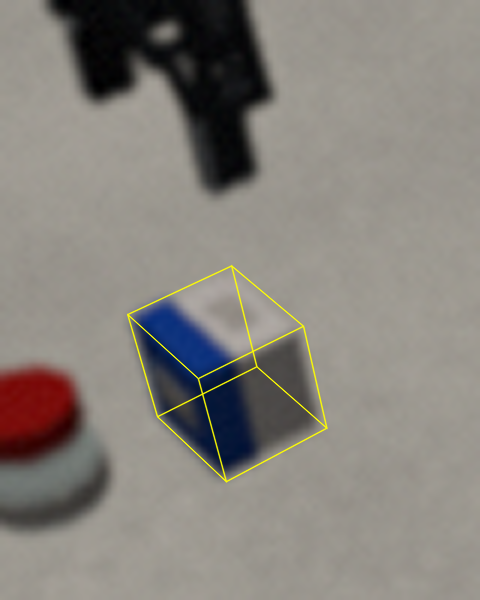

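View pics/g1_top.png

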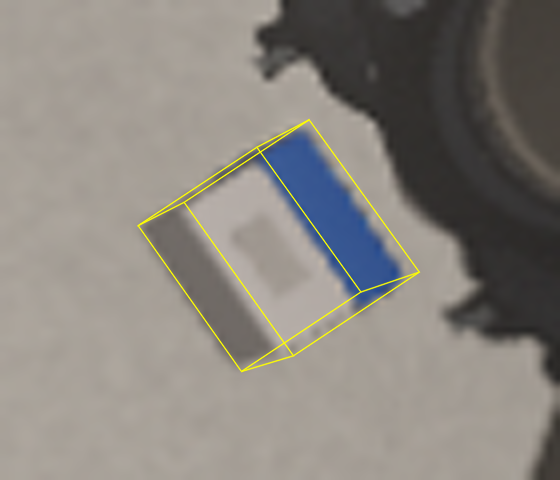

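Request:
send_rows:
  motion:
    - [0.03, -0.0022, -0.0005, 0.45]
    - [0.03, -0.0022, -0.0005, 0.45]
    - [0.025, 0, 0, 0]
    - [0.02, 0, 0, 0]
    - [0.01, 0, 0, 0]
    - [0, 0, 0, 0]

```text
t: 4.3
ee_pos: [0.4956, -0.4241, 0.0471]
ee_rot: [0.624, 0.337, 0.615, -0.345]
wrist_force: [0.1, -0.2, -0.4]
gripper_width: 0.998
```

```bash
python3 plan.py .497 -.4156 .034 33.1 2
```

```text
at [ 0.4956 -0.4241  0.0471] psi 32.34 d [ 0.0014  0.0085 -0.0131] turn -0.8 F [ 0.1 -0.2 -0.4] gw 0.998 t 4.3
[[0.0066, 0.0028, -0.0032, -0.38], [0.0066, 0.0029, -0.0032, -0.38]]
```

```bash
sed -i "s/    rows=\[\]/    print('toolx',R[:,0].round(4));rows=[]/" plan.py; python3 plan.py .497 -.4156 .034 33.1 2
```

```text
at [ 0.4956 -0.4241  0.0471] psi 32.34 d [ 0.0014  0.0085 -0.0131] turn -0.8 F [ 0.1 -0.2 -0.4] gw 0.998 t 4.3
toolx [ 0.006  -0.0156 -0.9999]
[[0.0066, 0.0028, -0.0032, -0.38], [0.0066, 0.0029, -0.0032, -0.38]]
```

```bash
python3 - <<'E'
s=open('plan.py').read()
i=s.index('    for i in range(N):');j=s.index("    print([[")
s=s[:i]+"""    for i in range(N):
        Ri=R@Ro.from_euler('x',-t*i/N,degrees=True).as_matrix();q=Ri.T@d/N
        rows.append([*q.round(4),round(-t/N,2)])
"""+s[j:]
open('plan.py','w').write(s)
E
python3 plan.py .497 -.4156 .034 33.1 3
```

```text
at [ 0.4956 -0.4241  0.0471] psi 32.34 d [ 0.0014  0.0085 -0.0131] turn -0.8 F [ 0.1 -0.2 -0.4] gw 0.998 t 4.3
toolx [ 0.006  -0.0156 -0.9999]
[[0.0043, 0.0019, -0.0022, -0.25], [0.0043, 0.0019, -0.0022, -0.25], [0.0043, 0.0019, -0.0022, -0.25]]
```

Request:
send_rows:
  motion:
    - [0.0043, 0.002, -0.0025, -0.25]
    - [0.0043, 0.002, -0.0025, -0.25]
    - [0.0043, 0.002, -0.0022, -0.25]
    - [0, 0, 0, 0]

```text
t: 4.8
ee_pos: [0.4987, -0.4152, 0.0363]
ee_rot: [0.628, 0.333, 0.616, -0.341]
wrist_force: [-0.0, -0.1, -0.2]
gripper_width: 0.998
```

```bash
python3 plan.py .497 -.4156 .034 33.1 2
```

```text
at [ 0.4987 -0.4152  0.0363] psi 33.13 d [-0.0017 -0.0004 -0.0023] turn 0.0 F [-0.  -0.1 -0.2] gw 0.998 t 4.8
toolx [ 0.01   -0.0186 -0.9998]
[[0.0011, -0.0008, -0.0003, 0.01], [0.0011, -0.0008, -0.0003, 0.01]]
```

Request:
send_rows:
  motion:
    - [0.002, -0.0015, -0.0005, 0]
    - [0, 0, 0, 0]
    - [0, 0, 0, 0]
    - [0, 0, 0, 0]
    - [0, 0, 0, 0]
    - [0, 0, 0, 0]
  hand: 1

```text
t: 5.55
ee_pos: [0.497, -0.4163, 0.0344]
ee_rot: [0.628, 0.333, 0.615, -0.341]
wrist_force: [-0.9, -0.3, -0.4]
gripper_width: 0.692
```

```bash
python3 plan.py .497 -.4156 .16 33.1 4
```

```text
at [ 0.497  -0.4163  0.0344] psi 33.1 d [-0.      0.0007  0.1256] turn -0.0 F [-0.9 -0.3 -0.4] gw 0.692 t 5.55
toolx [ 0.0101 -0.0193 -0.9998]
[[-0.0314, 0.0, 0.0005, -0.0], [-0.0314, 0.0, 0.0005, -0.0], [-0.0314, 0.0, 0.0005, -0.0], [-0.0314, 0.0, 0.0005, -0.0]]
```

Request:
send_rows:
  motion:
    - [-0.01, 0, 0, 0]
    - [-0.025, 0, 0, 0]
    - [-0.03, 0, 0, 0]
    - [-0.03, 0, 0, 0]
    - [-0.025, 0, 0, 0]
    - [-0.015, 0, 0, 0]
    - [0, 0, 0, 0]

```text
t: 6.42
ee_pos: [0.4953, -0.4129, 0.1753]
ee_rot: [0.628, 0.332, 0.616, -0.341]
wrist_force: [0.1, -0.2, -1.7]
gripper_width: 0.693
```

```bash
python3 plan.py .522 -.159 .17 -0.6 8
```

```text
at [ 0.4953 -0.4129  0.1753] psi 33.14 d [ 0.0267  0.2539 -0.0053] turn 33.7 F [ 0.1 -0.2 -1.7] gw 0.693 t 6.42
toolx [ 0.0096 -0.0186 -0.9998]
[[0.0001, 0.0202, -0.0248, 4.22], [0.0001, 0.0183, -0.0262, 4.22], [0.0001, 0.0163, -0.0274, 4.22], [0.0001, 0.0142, -0.0286, 4.22], [0.0001, 0.0121, -0.0295, 4.22], [0.0001, 0.0099, -0.0304, 4.22], [0.0001, 0.0076, -0.031, 4.22], [0.0001, 0.0053, -0.0315, 4.22]]
```

Request:
send_rows:
  motion:
    - [-0.001, 0.03, -0.018, 4.2]
    - [-0.001, 0.026, -0.021, 4.2]
    - [0, 0.0165, -0.0275, 4.2]
    - [0, 0.014, -0.0285, 4.2]
    - [0, 0.011, -0.0295, 4.2]
    - [0, 0.007, -0.0304, 4.2]
    - [0, 0.003, -0.031, 4.2]
    - [0, -0.0005, -0.0315, 4.2]

```text
t: 7.42
ee_pos: [0.5249, -0.1567, 0.1613]
ee_rot: [-0.492, -0.504, -0.49, 0.514]
wrist_force: [2.0, 0.3, -1.6]
gripper_width: 0.695
```

Request:
send_rows:
  motion:
    - [0, 0, 0, 0]
    - [0, 0, 0, 0]

```text
t: 7.68
ee_pos: [0.5237, -0.1531, 0.1593]
ee_rot: [-0.492, -0.501, -0.494, 0.513]
wrist_force: [-0.2, -0.6, -1.5]
gripper_width: 0.694
```

```bash
python3 - <<'E'
from bench import grab_frame
from fit import *
import pickle
from plan import plan
np.set_printoptions(precision=4,suppress=True)
plan([.522,-.159,.17],-.6,2)
for n in('top','scene'):
    f=grab_frame(n);pickle.dump(f,open(n+'2.pkl','wb'))
    crop(f,*((255,170,345,230) if n=='top' else (170,110,270,240)),f'pics/g2_{n}.png',6 if n=='scene' else 8)
plan([.522,-.159,.17],-.6,2)
E
```

```text
at [ 0.5237 -0.1531  0.1593] psi -1.64 d [-0.0017 -0.0059  0.0107] turn -1.0 F [-0.2 -0.6 -1.5] gw 0.694 t 7.67
toolx [-0.0131 -0.0094 -0.9999]
[[-0.0053, -0.0008, 0.003, -0.52], [-0.0053, -0.0008, 0.003, -0.52]]
at [ 0.5239 -0.153   0.1595] psi -1.68 d [-0.0019 -0.006   0.0105] turn -1.1 F [ 0.1 -0.7 -1.7] gw 0.692 t 7.78
toolx [-0.0126 -0.0085 -0.9999]
[[-0.0052, -0.0009, 0.0031, -0.54], [-0.0052, -0.0009, 0.0031, -0.54]]
```

View pics/g2_scene.png

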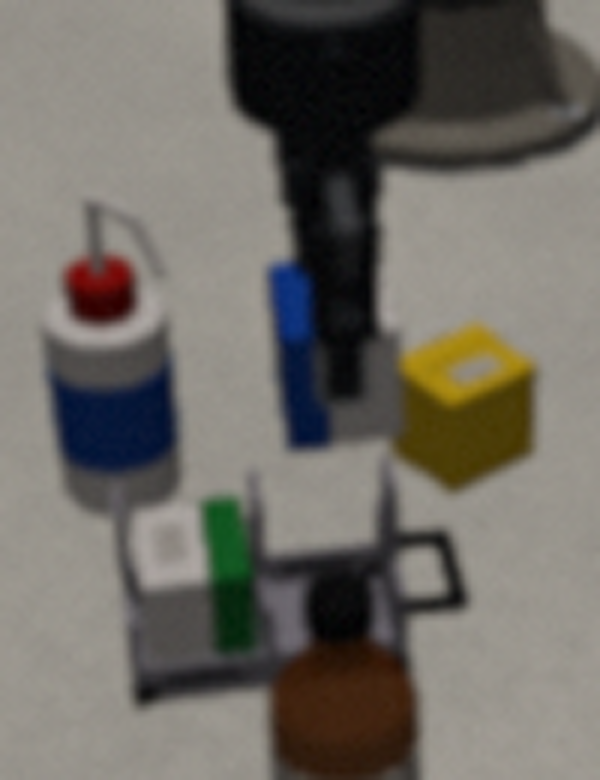

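View pics/g2_top.png

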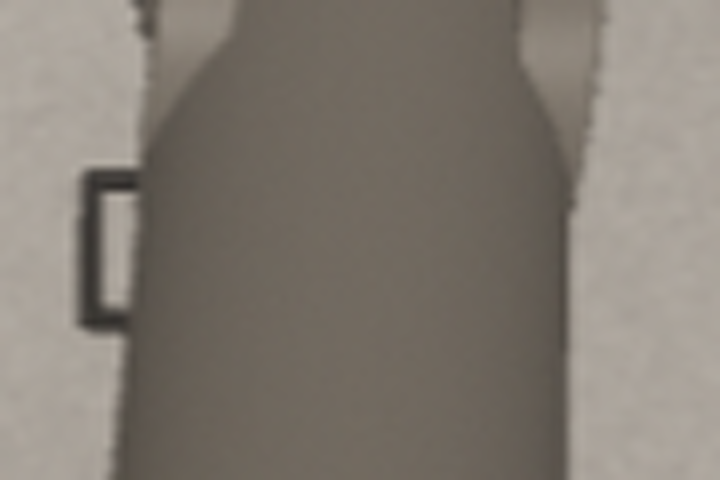

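```bash
python3 - <<'E'
from fit import *
np.set_printoptions(precision=4,suppress=True)
f=load('scene2.pkl');c=cloud(f).reshape(-1,3);col=f['color'].reshape(-1,3).astype(int)
m=(c[:,0]>.5)&(c[:,0]<.6)&(c[:,1]>-.22)&(c[:,1]<-.09)&(c[:,2]>.128)&(c[:,2]<.182)
q=c[m];k=col[m];b=k[:,2]-k[:,0]>40
nb=(k.min(1)>80)&~b
print(m.sum(),'blue y',np.percentile(q[b,1],[2,10,50,90,98]),'grey y',np.percentile(q[nb,1],[2,50,90,98,100]),'x',np.median(q[:,0]))
qq=q[nb|b];print('face x',np.percentile(qq[:,0],[5,50,95]))
fm=(abs(q[:,0]-np.median(q[b,0]))<.01)
# per height band extents
for z in(.13,.14,.15,.16,.17):
    e=qq[(abs(qq[:,2]-z)<.005)];print(z,e[:,1].min(),e[:,1].max(),np.median(e[:,0]))
z=c[(c[:,1]>-.185)&(c[:,1]<-.13)&(c[:,0]>.5)&(c[:,0]<.57)&(c[:,2]>.1)&(c[:,2]<.2)];print('zmin',np.percentile(z[:,2],[0,1,5]))
E
```

```text
341 blue y [-0.175  -0.1743 -0.1704 -0.1658 -0.1631] grey y [-0.1785 -0.1778 -0.1334 -0.1291 -0.1289] x 0.5529143890723829
face x [0.5208 0.5524 0.5548]
0.13 -0.17843933039823953 -0.13526655609353214 0.5529143890723829
0.14 -0.17819579896040832 -0.16278358403909882 0.5529899624721011
0.15 -0.17856491636400557 -0.16551977585628377 0.5518944313873912
0.16 -0.17800110194221574 -0.16747375844795143 0.5525623488139063
0.17 -0.1784147736380772 -0.12894883765118667 0.5520070492269936
zmin [0.1268 0.1282 0.1316]
```

```bash
python3 plan.py .5235 -.1588 .145 -0.6 4
```

```text
at [ 0.5239 -0.153   0.1595] psi -1.68 d [-0.0004 -0.0058 -0.0145] turn -1.1 F [ 0.1 -0.7 -1.7] gw 0.692 t 7.78
toolx [-0.0126 -0.0085 -0.9999]
[[0.0036, -0.0, 0.0014, -0.27], [0.0036, -0.0, 0.0014, -0.27], [0.0036, -0.0, 0.0014, -0.27], [0.0036, -0.0, 0.0014, -0.27]]
```

Request:
send_rows:
  motion:
    - [0.0036, 0, 0.0015, -0.27]
    - [0.0036, 0, 0.0015, -0.27]
    - [0.0036, 0, 0.0015, -0.27]
    - [0.0036, 0, 0.0014, -0.27]
    - [0, 0, 0, 0]

```text
t: 8.4
ee_pos: [0.5229, -0.1627, 0.1434]
ee_rot: [-0.495, -0.498, -0.498, 0.509]
wrist_force: [-0.9, 0.8, -1.2]
gripper_width: 0.695
```

```bash
python3 plan.py .5235 -.1588 .127 -0.6 3
```

```text
at [ 0.5229 -0.1627  0.1434] psi -0.8 d [ 0.0006  0.0039 -0.0164] turn -0.2 F [-0.9  0.8 -1.2] gw 0.695 t 8.4
toolx [-0.0138 -0.0092 -0.9999]
[[0.0054, 0.0002, -0.0014, -0.07], [0.0054, 0.0002, -0.0014, -0.07], [0.0054, 0.0003, -0.0014, -0.07]]
```

Request:
send_rows:
  motion:
    - [0.004, 0.0002, -0.0012, 0]
    - [0.004, 0.0002, -0.0012, 0]
    - [0.003, 0, -0.0008, 0]
    - [0, 0, 0, 0]
    - [0, 0, 0, 0]

```text
t: 9.02
ee_pos: [0.5235, -0.1588, 0.1317]
ee_rot: [-0.496, -0.498, -0.498, 0.509]
wrist_force: [-0.3, 0.6, -0.4]
gripper_width: 0.689
```

```bash
python3 plan.py .5235 -.1588 .127 -0.6 3
```

```text
at [ 0.5235 -0.1588  0.1317] psi -0.74 d [-0.     -0.     -0.0047] turn -0.1 F [-0.3  0.6 -0.4] gw 0.689 t 9.03
toolx [-0.0132 -0.009  -0.9999]
[[0.0016, 0.0, -0.0, -0.05], [0.0016, 0.0, -0.0, -0.05], [0.0016, 0.0, -0.0, -0.05]]
```

Spot on. Now straight down in small steps (compensating the tilt by tool y ≈ -0.013·dz, z ≈ -0.009·dz).

Request:
send_rows:
  motion:
    - [0.005, 0.0001, 0, 0]
    - [0.006, 0.0001, 0, 0]
    - [0.006, 0.0001, 0, 0]
    - [0.006, 0.0001, 0, 0]
    - [0.005, 0.0001, 0, 0]
    - [0, 0, 0, 0]
    - [0, 0, 0, 0]

```text
t: 9.9
ee_pos: [0.5235, -0.1592, 0.1014]
ee_rot: [-0.495, -0.498, -0.498, 0.509]
wrist_force: [0.3, 0.6, -0.6]
gripper_width: 0.694
```

```bash
python3 plan.py .5235 -.1588 .085 -0.6 3
```

```text
at [ 0.5235 -0.1592  0.1014] psi -0.76 d [ 0.      0.0004 -0.0164] turn -0.2 F [ 0.3  0.6 -0.6] gw 0.694 t 9.9
toolx [-0.0138 -0.0089 -0.9999]
[[0.0055, 0.0001, -0.0002, -0.05], [0.0055, 0.0001, -0.0002, -0.05], [0.0055, 0.0001, -0.0002, -0.05]]
```

No contact. I'll go on down and look before the box enters the plates.

Request:
send_rows:
  motion:
    - [0.005, 0.0001, -0.0002, 0]
    - [0.005, 0.0001, -0.0002, 0]
    - [0.004, 0.0001, 0, 0]
    - [0, 0, 0, 0]
    - [0, 0, 0, 0]

```text
t: 10.52
ee_pos: [0.5238, -0.159, 0.0867]
ee_rot: [-0.496, -0.498, -0.498, 0.509]
wrist_force: [0.4, 0.6, -0.7]
gripper_width: 0.694
```

```bash
python3 - <<'E'
from bench import grab_frame
from fit import *
import pickle
from plan import plan
f=grab_frame('scene');pickle.dump(f,open('scene3.pkl','wb'))
crop(f,170,150,260,235,'pics/g3.png',7)
plan([.5235,-.1588,.06],-.6,4)
E
```

```text
at [ 0.5238 -0.159   0.0867] psi -0.76 d [-0.0003  0.0002 -0.0267] turn -0.2 F [ 0.5  0.4 -1.4] gw 0.691 t 10.57
toolx [-0.0133 -0.0091 -0.9999]
[[0.0067, 0.0, -0.0001, -0.04], [0.0067, 0.0, -0.0001, -0.04], [0.0067, 0.0, -0.0001, -0.04], [0.0067, 0.0, -0.0001, -0.04]]
```

View pics/g3.png

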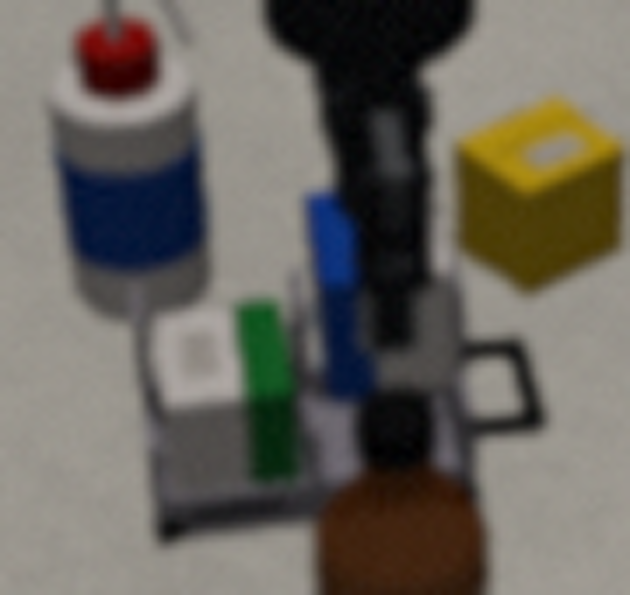

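Request:
send_rows:
  motion:
    - [0.005, 0, -0.0001, 0]
    - [0.005, 0, 0, 0]
    - [0.005, 0, 0, 0]
    - [0.005, 0, 0, 0]
    - [0, 0, 0, 0]
    - [0, 0, 0, 0]

```text
t: 11.32
ee_pos: [0.5234, -0.1591, 0.0651]
ee_rot: [-0.496, -0.498, -0.498, 0.509]
wrist_force: [-0.6, -0.5, -1.5]
gripper_width: 0.695
```

```bash
python3 plan.py .5235 -.1588 .045 -0.6 4
```

```text
at [ 0.5234 -0.1591  0.0651] psi -0.76 d [ 0.0001  0.0003 -0.0201] turn -0.2 F [-0.6 -0.5 -1.5] gw 0.695 t 11.32
toolx [-0.0136 -0.009  -0.9999]
[[0.005, 0.0001, -0.0001, -0.04], [0.005, 0.0001, -0.0001, -0.04], [0.005, 0.0001, -0.0001, -0.04], [0.005, 0.0001, -0.0001, -0.04]]
```

Box bottom is now about z = .031, inside the plates, with no contact.

Request:
send_rows:
  motion:
    - [0.005, 0, -0.0001, 0]
    - [0.005, 0, 0, 0]
    - [0.005, 0, 0, 0]
    - [0.004, 0, 0, 0]
    - [0, 0, 0, 0]
    - [0, 0, 0, 0]

```text
t: 12.08
ee_pos: [0.5233, -0.1592, 0.0449]
ee_rot: [-0.496, -0.498, -0.498, 0.509]
wrist_force: [0.4, -0.4, -1.5]
gripper_width: 0.696
```

```bash
python3 plan.py .5235 -.1588 .037 -0.6 4
```

```text
at [ 0.5233 -0.1592  0.0449] psi -0.77 d [ 0.0002  0.0004 -0.0079] turn -0.2 F [ 0.4 -0.4 -1.5] gw 0.696 t 12.07
toolx [-0.0133 -0.009  -0.9999]
[[0.002, 0.0001, -0.0001, -0.04], [0.002, 0.0001, -0.0001, -0.04], [0.002, 0.0001, -0.0001, -0.04], [0.002, 0.0001, -0.0001, -0.04]]
```

Request:
send_rows:
  motion:
    - [0.002, 0, 0, 0]
    - [0.002, 0, 0, 0]
    - [0.002, 0, 0, 0]
    - [0.0015, 0, 0, 0]
    - [0, 0, 0, 0]

```text
t: 12.7
ee_pos: [0.5237, -0.1594, 0.0379]
ee_rot: [-0.496, -0.498, -0.497, 0.509]
wrist_force: [-0.5, 0.1, -0.5]
gripper_width: 0.691
```

```bash
python3 plan.py .5235 -.1588 .037 -0.6 4
```

```text
at [ 0.5237 -0.1594  0.0379] psi -0.77 d [-0.0002  0.0006 -0.0009] turn -0.2 F [-0.5  0.1 -0.5] gw 0.691 t 12.7
toolx [-0.0122 -0.0095 -0.9999]
[[0.0002, -0.0, -0.0001, -0.04], [0.0002, -0.0, -0.0001, -0.04], [0.0002, -0.0, -0.0001, -0.04], [0.0002, -0.0, -0.0001, -0.04]]
```

Request:
send_rows:
  motion:
    - [0.0015, 0, 0, 0]
    - [0, 0, 0, 0]

```text
t: 12.95
ee_pos: [0.524, -0.1593, 0.038]
ee_rot: [-0.496, -0.498, -0.497, 0.509]
wrist_force: [-0.1, -0.0, -0.7]
gripper_width: 0.693
```

Request:
send_rows:
  motion:
    - [0, 0, 0, 0]
    - [0, 0, 0, 0]
    - [0, 0, 0, 0]
    - [0, 0, 0, 0]
  hand: 0

```text
t: 13.45
ee_pos: [0.5244, -0.1594, 0.0377]
ee_rot: [-0.496, -0.498, -0.497, 0.509]
wrist_force: [0.5, -0.8, -0.4]
gripper_width: 1.002
```

Request:
send_rows:
  motion:
    - [-0.01, 0, 0, 0]
    - [-0.015, 0, 0, 0]
    - [-0.02, 0, 0, 0]
    - [-0.03, 0, 0, 0]
    - [-0.03, 0, 0, 0]
    - [-0.02, 0, 0, 0]
    - [0, 0, 0, 0]

```text
t: 14.32
ee_pos: [0.5276, -0.1579, 0.1734]
ee_rot: [-0.499, -0.499, -0.495, 0.507]
wrist_force: [-0.5, -0.2, -0.6]
gripper_width: 0.996
```

```bash
python3 plan.py .5365 .04 .165 1.5 6
```

```text
at [ 0.5276 -0.1579  0.1734] psi -0.73 d [ 0.0089  0.1979 -0.0084] turn -2.2 F [-0.5 -0.2 -0.6] gw 0.996 t 14.32
toolx [-0.0038 -0.0119 -0.9999]
[[0.001, 0.0011, -0.033, -0.37], [0.001, 0.0013, -0.033, -0.37], [0.001, 0.0015, -0.033, -0.37], [0.001, 0.0017, -0.033, -0.37], [0.001, 0.0019, -0.033, -0.37], [0.001, 0.0021, -0.033, -0.37]]
```

Request:
send_rows:
  motion:
    - [0, 0.001, -0.035, -0.4]
    - [0, 0.001, -0.055, -0.4]
    - [0, 0.001, -0.06, -0.4]
    - [0, 0.001, -0.06, -0.4]
    - [0, 0.001, -0.06, -0.4]
    - [0, 0.001, -0.04, -0.4]
    - [0, 0, -0.015, 0]
    - [0, 0, 0, 0]

```text
t: 15.32
ee_pos: [0.5297, 0.1718, 0.1645]
ee_rot: [0.507, 0.488, 0.505, -0.5]
wrist_force: [-0.3, -0.6, 0.2]
gripper_width: 1.001
```

Request:
send_rows:
  motion:
    - [0, 0, 0, 0]

```text
t: 15.45
ee_pos: [0.5301, 0.1691, 0.1642]
ee_rot: [0.507, 0.488, 0.503, -0.502]
wrist_force: [0.2, -0.6, 0.2]
gripper_width: 1.003
```

```bash
python3 - <<'E'
from bench import grab_frame
from fit import *
import pickle
from plan import plan
np.set_printoptions(precision=4,suppress=True)
plan([.5345,.181,.06],1.9,5)
for n in('top','scene'):
    f=grab_frame(n);pickle.dump(f,open(n+'4.pkl','wb'))
    crop(f,*((255,170,345,230) if n=='top' else (170,150,270,240)),f'pics/g4_{n}.png',6)
    c=cloud(f);P=c.reshape(-1,3);P=P[(P[:,0]>.44)&(P[:,0]<.6)&(P[:,1]>-.27)&(P[:,1]<-.09)]
    q=P[(P[:,2]>.05)&(P[:,2]<.068)&(P[:,1]>-.185)&(P[:,1]<-.133)]
    print(n,'blue top',q.mean(0),q.min(0),q.max(0))
    q=P[(P[:,2]>.05)&(P[:,2]<.068)&(P[:,1]>-.245)&(P[:,1]<-.192)];print('green',q.mean(0),q.min(0),q.max(0))
E
```

```text
at [0.5301 0.1691 0.1642] psi 1.18 d [ 0.0044  0.0119 -0.1042] turn -0.7 F [ 0.2 -0.6  0.2] gw 1.003 t 15.45
toolx [-0.0104 -0.0177 -0.9998]
[[0.0208, 0.0011, -0.0027, -0.14], [0.0208, 0.0012, -0.0027, -0.14], [0.0208, 0.0012, -0.0027, -0.14], [0.0208, 0.0012, -0.0027, -0.14], [0.0208, 0.0012, -0.0027, -0.14]]
top blue top [ 0.5225 -0.157   0.0597] [ 0.4937 -0.1848  0.0501] [ 0.5532 -0.1334  0.0672]
green [ 0.5219 -0.2167  0.0598] [ 0.4936 -0.2447  0.0511] [ 0.5506 -0.192   0.0671]
scene blue top [ 0.5296 -0.1605  0.0623] [ 0.495  -0.1848  0.0503] [ 0.5558 -0.1342  0.0671]
green [ 0.5306 -0.22    0.062 ] [ 0.4934 -0.245   0.0501] [ 0.5546 -0.1924  0.067 ]
```

View pics/g4_top.png

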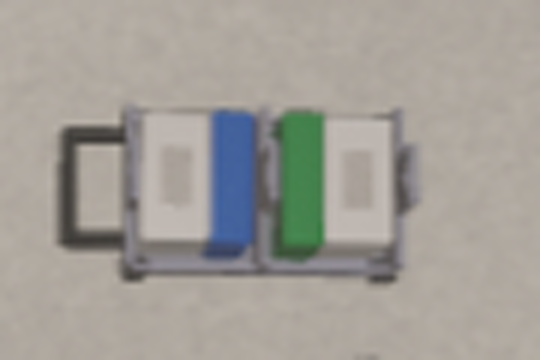

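View pics/g4_scene.png

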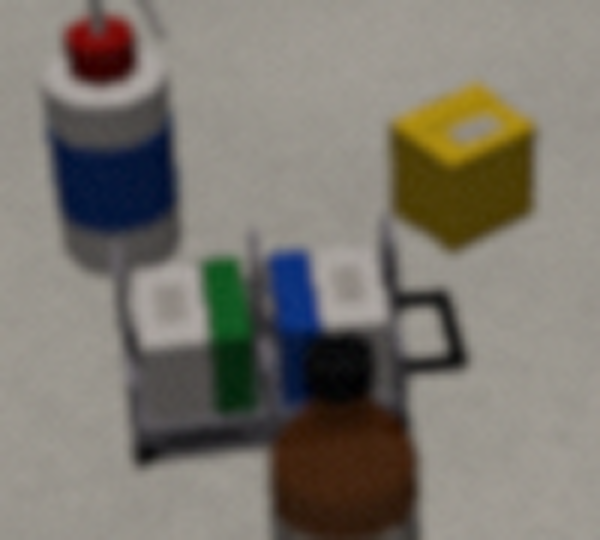

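Request:
send_rows:
  motion:
    - [0.02, 0.0012, -0.0027, -0.15]
    - [0.022, 0.0012, -0.0027, -0.15]
    - [0.022, 0.0012, -0.0027, -0.15]
    - [0.02, 0.0012, -0.0027, -0.15]
    - [0.015, 0.001, -0.002, -0.15]
    - [0, 0, 0, 0]
    - [0, 0, 0, 0]

```text
t: 16.42
ee_pos: [0.54, 0.1681, 0.0639]
ee_rot: [0.508, 0.489, 0.499, -0.503]
wrist_force: [-0.2, 0.9, -0.9]
gripper_width: 1.0
```

```bash
python3 plan.py .5345 .181 .022 1.9 5
```

```text
at [0.54   0.1681 0.0639] psi 0.83 d [-0.0055  0.0129 -0.0419] turn -1.1 F [-0.2  0.9 -0.9] gw 1.0 t 16.43
toolx [-0.0051 -0.0226 -0.9997]
[[0.0083, -0.001, -0.0028, -0.21], [0.0083, -0.001, -0.0028, -0.21], [0.0083, -0.001, -0.0028, -0.21], [0.0083, -0.001, -0.0028, -0.21], [0.0083, -0.001, -0.0028, -0.21]]
```

Request:
send_rows:
  motion:
    - [0.006, -0.001, -0.003, -0.2]
    - [0.006, -0.001, -0.003, -0.2]
    - [0.006, -0.001, -0.003, -0.2]
    - [0.006, -0.001, -0.003, -0.2]
    - [0.005, -0.001, -0.003, -0.2]
    - [0, 0, 0, 0]
    - [0, 0, 0, 0]

```text
t: 17.3
ee_pos: [0.535, 0.1843, 0.0341]
ee_rot: [0.513, 0.485, 0.504, -0.497]
wrist_force: [-0.3, -0.0, -1.0]
gripper_width: 0.997
```

```bash
python3 plan.py .5345 .181 .014 1.9 5
```

```text
at [0.535  0.1843 0.0341] psi 1.95 d [-0.0005 -0.0033 -0.0201] turn 0.1 F [-0.3 -0.  -1. ] gw 0.997 t 17.3
toolx [-0.0025 -0.0216 -0.9998]
[[0.004, -0.0001, 0.0006, 0.01], [0.004, -0.0001, 0.0006, 0.01], [0.004, -0.0001, 0.0006, 0.01], [0.004, -0.0001, 0.0006, 0.01], [0.004, -0.0001, 0.0006, 0.01]]
```

Request:
send_rows:
  motion:
    - [0.004, 0, 0.0006, 0]
    - [0.004, 0, 0.0006, 0]
    - [0.004, 0, 0.0006, 0]
    - [0.004, 0, 0.0006, 0]
    - [0.004, 0, 0.0005, 0]
    - [0, 0, 0, 0]
    - [0, 0, 0, 0]

```text
t: 18.18
ee_pos: [0.5355, 0.1801, 0.0129]
ee_rot: [0.513, 0.486, 0.503, -0.498]
wrist_force: [0.7, -0.5, -0.1]
gripper_width: 1.001
```

```bash
python3 - <<'E'
from bench import grab_frame
from fit import *
import pickle
from plan import plan
plan([.5345,.181,.0125],1.9,3)
f=grab_frame('scene');pickle.dump(f,open('scene5.pkl','wb'))
crop(f,280,140,370,220,'pics/g5.png',8)
E
```

```text
at [0.5355 0.1801 0.0129] psi 1.89 d [-0.001   0.0009 -0.0004] turn -0.0 F [ 0.7 -0.5 -0.1] gw 1.001 t 18.18
toolx [-0.0021 -0.0218 -0.9998]
[[0.0001, -0.0003, -0.0003, -0.0], [0.0001, -0.0003, -0.0003, -0.0], [0.0001, -0.0003, -0.0003, -0.0]]
```

View pics/g5.png

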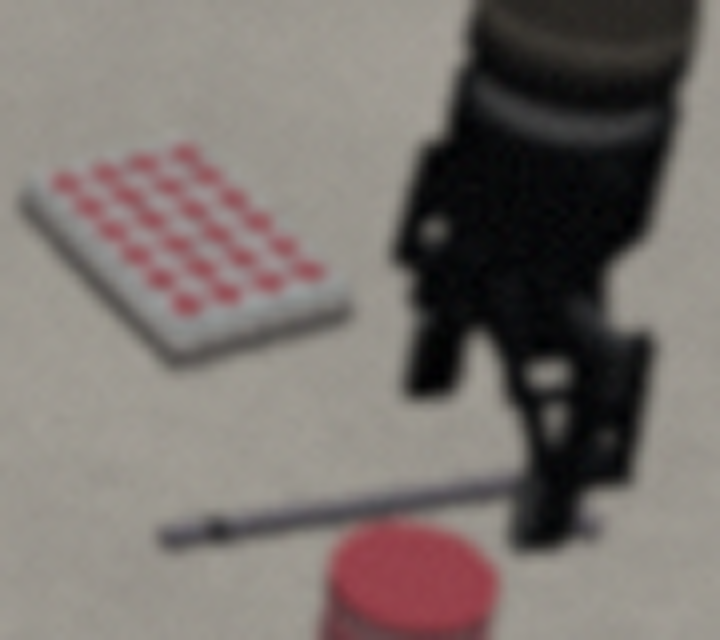

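Request:
send_rows:
  motion:
    - [0.0003, -0.0005, 0.001, 0]
    - [0, 0, 0, 0]
    - [0, 0, 0, 0]
    - [0, 0, 0, 0]
    - [0, 0, 0, 0]
    - [0, 0, 0, 0]
    - [0, 0, 0, 0]
    - [0, 0, 0, 0]
  hand: 1

```text
t: 19.23
ee_pos: [0.5353, 0.1793, 0.0132]
ee_rot: [0.513, 0.486, 0.503, -0.497]
wrist_force: [-0.6, -0.2, 0.3]
gripper_width: 0.078
```

```bash
python3 plan.py .5345 .181 .0125 1.9 3
```

```text
at [0.5353 0.1793 0.0132] psi 1.89 d [-0.0008  0.0017 -0.0007] turn -0.0 F [-0.6 -0.2  0.3] gw 0.078 t 19.23
toolx [-0.001  -0.0216 -0.9998]
[[0.0002, -0.0003, -0.0006, -0.0], [0.0002, -0.0003, -0.0006, -0.0], [0.0002, -0.0003, -0.0006, -0.0]]
```

Request:
send_rows:
  motion:
    - [-0.006, 0, 0, 0]
    - [-0.008, 0, 0, 0]
    - [-0.008, 0, 0, 0]
    - [-0.006, 0, 0, 0]
    - [0, 0, 0, 0]
    - [0, 0, 0, 0]

```text
t: 19.98
ee_pos: [0.5352, 0.1799, 0.0432]
ee_rot: [0.513, 0.486, 0.503, -0.497]
wrist_force: [-0.3, 0.1, -0.7]
gripper_width: 0.081
```

```bash
python3 - <<'E'
from bench import grab_frame
from fit import *
import pickle
from plan import plan
plan([.5345,.181,.1],1.9,3)
for n in('scene','top'):
    f=grab_frame(n);pickle.dump(f,open(n+'6.pkl','wb'))
    crop(f,*((280,130,370,220) if n=='scene' else (140,150,230,220)),f'pics/g6_{n}.png',6)
E
```

```text
at [0.5352 0.1799 0.0432] psi 1.9 d [-0.0007  0.0011  0.0568] turn -0.0 F [-0.3  0.1 -0.7] gw 0.081 t 19.98
toolx [-0.0011 -0.0214 -0.9998]
[[-0.0189, -0.0003, 0.0, -0.0], [-0.0189, -0.0003, 0.0, -0.0], [-0.0189, -0.0003, 0.0, -0.0]]
```

View pics/g6_scene.png

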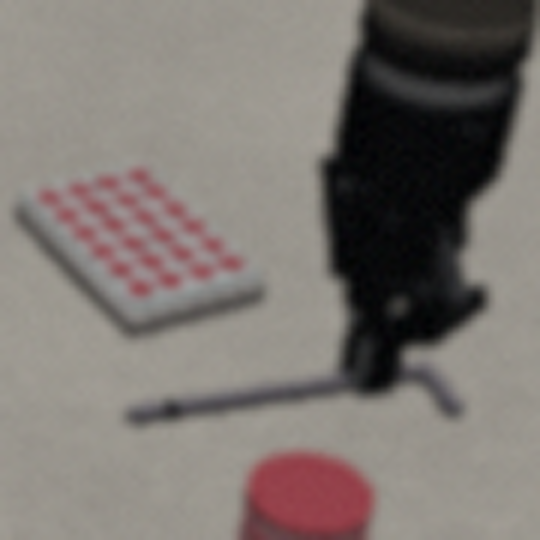

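View pics/g6_top.png

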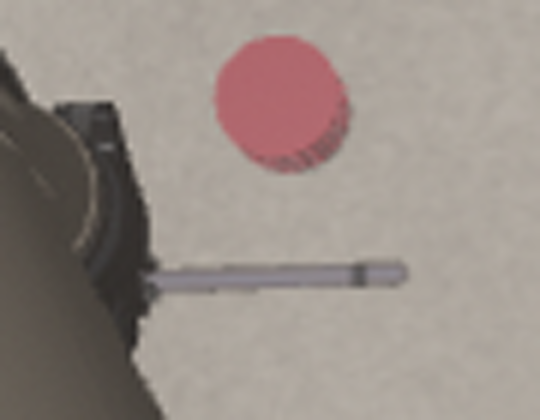

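Request:
send_rows:
  motion:
    - [-0.015, 0, 0.01, 0]
    - [-0.025, 0, 0.02, 0]
    - [-0.025, -0.001, 0.03, 0.4]
    - [-0.01, -0.002, 0.03, 0.4]
    - [0, -0.002, 0.025, 0.4]
    - [0, -0.002, 0.015, 0.4]
    - [0, 0, 0, 0]
    - [0, 0, 0, 0]

```text
t: 21.08
ee_pos: [0.5323, 0.0452, 0.128]
ee_rot: [0.507, 0.494, 0.495, -0.504]
wrist_force: [0.8, 0.5, -1.8]
gripper_width: 0.082
```

```bash
python3 - <<'E'
from plan import plan
from fit import *
np.set_printoptions(precision=4,suppress=True)
plan([.523,.035,.0822],-.5,5)
for n in('top','scene'):
  for k in '04':
    c=cloud(load(n+k+'.pkl'));P=c.reshape(-1,3);P=P[(P[:,0]>.44)&(P[:,0]<.6)]
    for y0 in(-.128,-.189,-.248):
        q=P[(abs(P[:,1]-y0)<.009)&(P[:,2]>.069)&(P[:,2]<.1)]
        if len(q): print(n,k,len(q),(q[:,0].min()+q[:,0].max())/2,np.ptp(q[:,0]),np.median(q[:,1]),np.sort(q[:,2])[-3:])
E
```

```text
at [0.5323 0.0452 0.128 ] psi 0.24 d [-0.0093 -0.0102 -0.0458] turn 0.7 F [ 0.8  0.5 -1.8] gw 0.082 t 21.07
toolx [ 0.002  -0.0225 -0.9997]
[[0.0092, -0.0019, 0.0018, 0.15], [0.0092, -0.0019, 0.0018, 0.15], [0.0092, -0.0019, 0.0018, 0.15], [0.0092, -0.0019, 0.0018, 0.15], [0.0092, -0.0019, 0.0018, 0.15]]
top 0 22 0.5223394560688539 0.02529987754477736 -0.12612196737379866 [0.0872 0.0884 0.0904]
top 0 20 0.522089858144662 0.025320983709275602 -0.1863773523596429 [0.0866 0.0879 0.0895]
top 0 27 0.5209146229315835 0.02596163398783402 -0.24586494687030575 [0.0883 0.0883 0.0921]
top 4 21 0.5230068655755651 0.025523482290368382 -0.1272185667925741 [0.088  0.0885 0.0891]
top 4 20 0.5223793293286911 0.02570779466344808 -0.18638849092156062 [0.0874 0.0879 0.0901]
top 4 28 0.5210111858186316 0.02636012570021995 -0.24600504416928978 [0.0883 0.0885 0.0891]
scene 0 26 0.5239142976896403 0.02897104317822563 -0.13159612948723404 [0.089  0.0899 0.09  ]
scene 0 24 0.5247921969299283 0.025291467367948073 -0.1912897807312755 [0.0899 0.0905 0.0914]
scene 0 21 0.5242068344332567 0.03014391393542526 -0.2503173826423034 [0.0894 0.0894 0.0904]
scene 4 28 0.5247715419824217 0.027430517220027095 -0.13164629793374982 [0.0906 0.0907 0.0915]
scene 4 25 0.5257634318068458 0.025841500047555477 -0.19125650930708868 [0.0897 0.0898 0.0899]
scene 4 21 0.5233881135480242 0.025731782895124455 -0.2503173887022116 [0.0899 0.0901 0.0905]
```

```bash
python3 plan.py .5256 .032 .0822 -.6 6
```

```text
at [0.5323 0.0452 0.128 ] psi 0.24 d [-0.0067 -0.0132 -0.0458] turn 0.8 F [ 0.8  0.5 -1.8] gw 0.082 t 21.07
toolx [ 0.002  -0.0225 -0.9997]
[[0.0077, -0.0011, 0.002, 0.14], [0.0077, -0.0011, 0.002, 0.14], [0.0077, -0.0011, 0.002, 0.14], [0.0077, -0.0011, 0.002, 0.14], [0.0077, -0.0011, 0.002, 0.14], [0.0077, -0.0011, 0.002, 0.14]]
```

Request:
send_rows:
  motion:
    - [0.0075, -0.0011, 0.002, 0.14]
    - [0.0075, -0.0011, 0.002, 0.14]
    - [0.0075, -0.0011, 0.002, 0.14]
    - [0.0075, -0.0011, 0.002, 0.14]
    - [0.0075, -0.0011, 0.002, 0.14]
    - [0.0075, -0.0011, 0.002, 0.14]
    - [0, 0, 0, 0]
    - [0, 0, 0, 0]

```text
t: 22.08
ee_pos: [0.5242, 0.0346, 0.0786]
ee_rot: [-0.503, -0.496, -0.493, 0.507]
wrist_force: [1.0, 0.3, -1.0]
gripper_width: 0.081
```

```bash
python3 - <<'E'
from bench import grab_frame
from fit import *
import pickle
from plan import plan
plan([.5256,.032,.0822],-.6,2)
for n in('scene','top'):
    f=grab_frame(n);pickle.dump(f,open(n+'7.pkl','wb'))
    crop(f,*((180,150,300,230) if n=='scene' else (200,160,330,230)),f'pics/g7_{n}.png',6)
E
```

```text
at [0.5242 0.0346 0.0786] psi -0.36 d [ 0.0014 -0.0026  0.0036] turn 0.2 F [ 1.   0.3 -1. ] gw 0.081 t 22.07
toolx [-0.001  -0.0206 -0.9998]
[[-0.0018, 0.0007, 0.0014, 0.12], [-0.0018, 0.0007, 0.0014, 0.12]]
```

View pics/g7_scene.png

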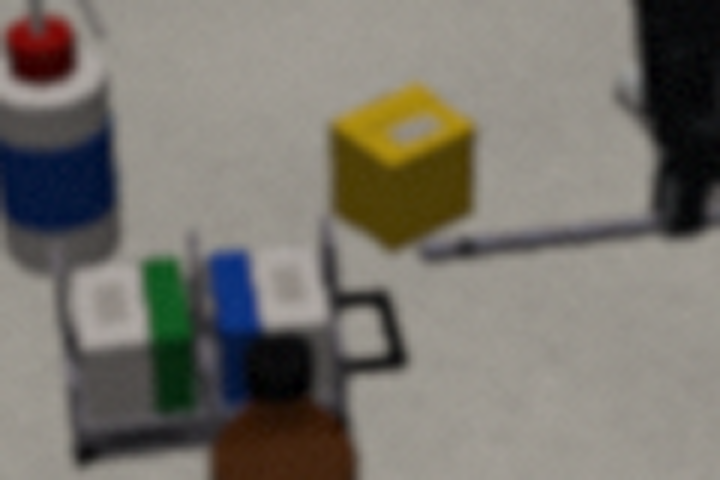

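View pics/g7_top.png

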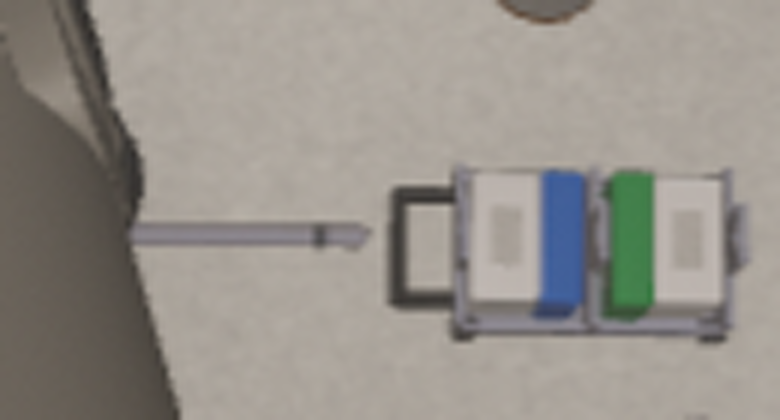

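```bash
cat > rodfit.py <<'E'
from fit import *
def bar(p):
    x,y,z,yaw,pit=p  # nose tip; direction to tail
    d=np.array([-np.sin(yaw)*np.cos(pit),np.cos(yaw)*np.cos(pit),np.sin(pit)]) # toward +y
    s=np.cross(d,[0,0,1]);s/=np.linalg.norm(s);u=np.cross(s,d)
    a=np.linspace(0,2*np.pi,16,endpoint=False);C=np.cos(a)[:,None]*s+np.sin(a)[:,None]*u
    o=np.array([x,y,z])
    return [np.vstack([o+d*t+r*C for t,r in((.0003,.001),(.0015,.0035),(.005,.005),(.14,.005))])]
def fitrod(views,p0,prior=None):
    def cost(p):
        c=sum((w*(render(f,bar(p),b)-m)**2).sum() for f,b,m,w in views)
        return c
    s=np.array([p0]+[np.array(p0)+d for d in np.diag([.004,.004,.004,.03,.03])])
    r=minimize(cost,p0,method='Nelder-Mead',options=dict(initial_simplex=s,xatol=1e-5,fatol=1e-3,maxiter=800))
    s=np.array([r.x]+[np.array(r.x)+d for d in np.diag([-.002,-.002,-.002,-.01,-.01])])
    return minimize(cost,r.x,method='Nelder-Mead',options=dict(initial_simplex=s,xatol=1e-5,fatol=1e-3,maxiter=800))
E
python3 - <<'E'
from rodfit import *
np.set_printoptions(precision=4,suppress=True)
t=load('top7.pkl');s=load('scene7.pkl')
bt=(226,190,264,206);bs=(248,184,288,196)
V=[]
for f,b in((t,bt),(s,bs)):
    m=fgmask(f,b);V.append((f,b,m,np.ones_like(m)))
p0=[.523,-.09,.073,0,0]
r=fitrod(V,p0);print('both',r.x,np.degrees(r.x[3:]),r.fun)
ims=[cv2.resize((np.dstack([m,render(f,bar(r.x),b),m*0])*255).astype(np.uint8),(600,250)) for f,b,m,w in V];cv2.imwrite('pics/rf7.png',np.vstack(ims))
for n,f in(('top',t),('scene',s)):
    P=cloud(f).reshape(-1,3);P=P[(abs(P[:,0]-.524)<.015)&(P[:,1]>-.1)&(P[:,1]<.0)&(P[:,2]>.055)&(P[:,2]<.1)]
    if len(P)>5:
        for a,bb_ in((-.1,-.07),(-.07,-.04),(-.04,-.01)):
            q=P[(P[:,1]>a)&(P[:,1]<bb_)]
            if len(q):print(n,len(q),np.median(q,0),q.min(0),q.max(0))
E
```

```text
both [ 0.5233 -0.089   0.0699 -0.0012 -0.0083] [-0.0677 -0.4744] 66.34049122051422
top 23 [ 0.5216 -0.0757  0.0724] [ 0.5186 -0.0836  0.0669] [ 0.5275 -0.0704  0.0759]
top 44 [ 0.5226 -0.0548  0.0729] [ 0.5183 -0.0679  0.0692] [ 0.5272 -0.0417  0.0776]
top 48 [ 0.5227 -0.0247  0.072 ] [ 0.5184 -0.0392  0.0677] [ 0.5275 -0.0102  0.0764]
scene 25 [ 0.5255 -0.0787  0.0737] [ 0.5194 -0.0901  0.0693] [ 0.5292 -0.0703  0.0763]
scene 40 [ 0.5267 -0.0539  0.0742] [ 0.5202 -0.0696  0.0675] [ 0.531 -0.04   0.077]
scene 37 [ 0.5268 -0.0242  0.074 ] [ 0.52   -0.0386  0.0691] [ 0.5297 -0.0108  0.0778]
```

View pics/rf7.png

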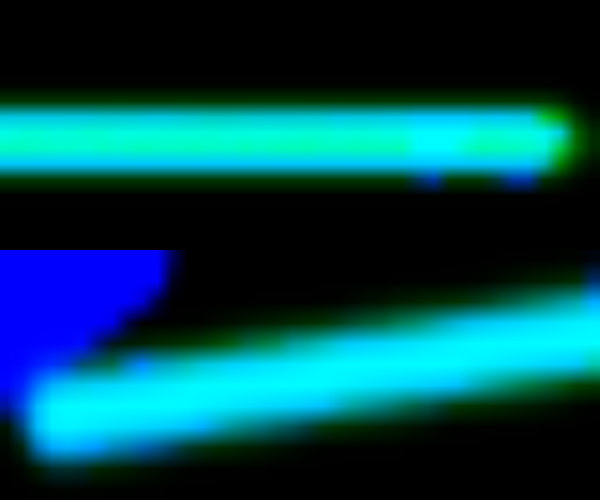

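Request:
send_rows:
  motion:
    - [-0.0018, 0.0004, 0.0012, 0.1]
    - [-0.0018, 0.0003, 0.0014, 0.1]
    - [0, 0, 0, 0]
    - [0, 0, 0, 0]

```text
t: 22.68
ee_pos: [0.5257, 0.0321, 0.0835]
ee_rot: [-0.503, -0.498, -0.492, 0.507]
wrist_force: [-0.1, 0.3, -1.5]
gripper_width: 0.082
```

```bash
python3 plan.py .5247 .005 .0822 -.5 4
```

```text
at [0.5257 0.0321 0.0835] psi -0.56 d [-0.001  -0.0271 -0.0013] turn -0.1 F [-0.1  0.3 -1.5] gw 0.082 t 22.68
toolx [ 0.0011 -0.0206 -0.9998]
[[0.0005, -0.0002, 0.0068, -0.02], [0.0005, -0.0002, 0.0068, -0.02], [0.0005, -0.0002, 0.0068, -0.02], [0.0005, -0.0002, 0.0068, -0.02]]
```

Request:
send_rows:
  motion:
    - [0.0005, -0.0002, 0.006, 0]
    - [0.0005, -0.0002, 0.006, 0]
    - [0.0005, -0.0002, 0.006, 0]
    - [0.0005, -0.0002, 0.005, 0]
    - [0, 0, 0, 0]
    - [0, 0, 0, 0]

```text
t: 23.42
ee_pos: [0.5243, 0.0066, 0.0816]
ee_rot: [-0.503, -0.498, -0.492, 0.508]
wrist_force: [0.1, -0.1, -1.0]
gripper_width: 0.085
```

```bash
python3 - <<'E'
from bench import grab_frame
from rodfit import *
import pickle
from plan import plan
np.set_printoptions(precision=4,suppress=True)
plan([.5246,.0,.0822],-.5,2)
V=[]
for n,b in(('top',(236,190,274,206)),('scene',(237,184,280,199))):
    f=grab_frame(n);pickle.dump(f,open(n+'8.pkl','wb'));m=fgmask(f,b);V.append((f,b,m,np.ones_like(m)))
    crop(f,*((180,150,300,230) if n=='scene' else (220,160,330,230)),f'pics/g8_{n}.png',6)
plan([.5246,.0,.0822],-.5,2)
E
```

```text
at [0.5243 0.0066 0.0816] psi -0.64 d [ 0.0003 -0.0066  0.0006] turn -0.1 F [ 0.1 -0.1 -1. ] gw 0.085 t 23.43
toolx [ 0.0004 -0.021  -0.9998]
[[-0.0002, 0.0002, 0.0033, -0.07], [-0.0002, 0.0002, 0.0033, -0.07]]
at [0.5243 0.0067 0.0816] psi -0.62 d [ 0.0003 -0.0067  0.0006] turn -0.1 F [ 0.1  0.9 -1. ] gw 0.083 t 23.52
toolx [ 0.0003 -0.0212 -0.9998]
[[-0.0002, 0.0002, 0.0033, -0.06], [-0.0002, 0.0002, 0.0033, -0.06]]
```

View pics/g8_scene.png

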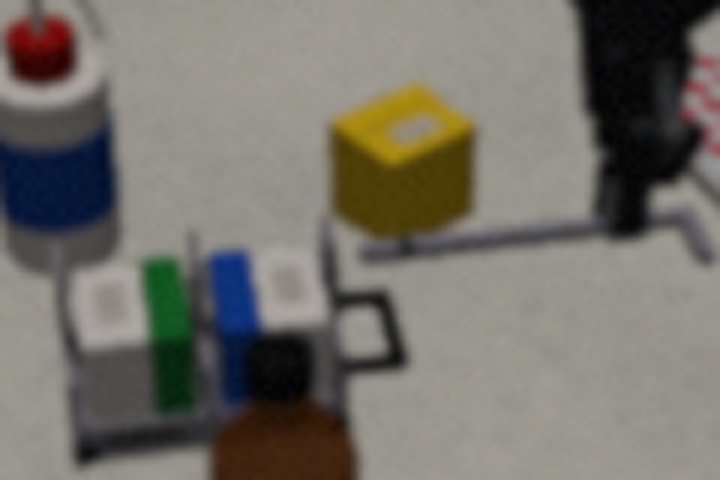

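View pics/g8_top.png

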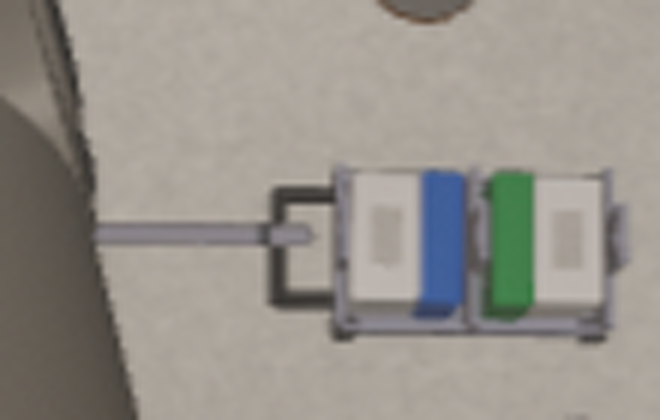

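Request:
send_rows:
  motion:
    - [-0.0002, 0.0001, 0.004, 0]
    - [-0.0001, 0.0001, 0.004, 0]
    - [-0.0001, 0, 0.004, 0]
    - [-0.0001, 0, 0.004, 0]
    - [0, 0, 0, 0]
    - [0, 0, 0, 0]

```text
t: 24.28
ee_pos: [0.5244, -0.0103, 0.0826]
ee_rot: [-0.503, -0.497, -0.492, 0.508]
wrist_force: [-1.2, 0.3, -1.0]
gripper_width: 0.085
```

```bash
python3 plan.py .5244 -.025 .0822 -.5 4
```

```text
at [ 0.5244 -0.0103  0.0826] psi -0.6 d [-0.     -0.0147 -0.0004] turn -0.1 F [-1.2  0.3 -1. ] gw 0.085 t 24.27
toolx [ 6.000e-04 -2.120e-02 -9.998e-01]
[[0.0002, 0.0, 0.0037, -0.03], [0.0002, 0.0, 0.0037, -0.03], [0.0002, 0.0, 0.0037, -0.03], [0.0002, 0.0, 0.0037, -0.03]]
```

Request:
send_rows:
  motion:
    - [0.0002, 0, 0.004, 0]
    - [0.0001, 0, 0.004, 0]
    - [0.0001, 0, 0.004, 0]
    - [0.0001, 0, 0.004, 0]
    - [0, 0, 0, 0]
    - [0, 0, 0, 0]

```text
t: 25.02
ee_pos: [0.5242, -0.0275, 0.0824]
ee_rot: [-0.503, -0.497, -0.492, 0.508]
wrist_force: [-0.7, 0.5, -1.5]
gripper_width: 0.079
```

```bash
python3 - <<'E'
from bench import grab_frame
from rodfit import *
import pickle
from plan import plan
np.set_printoptions(precision=4,suppress=True)
plan([.5242,-.045,.0822],-.5,4)
for n in('top','scene'):
    f=grab_frame(n);pickle.dump(f,open(n+'9.pkl','wb'))
    crop(f,*((190,160,270,215) if n=='scene' else (250,180,320,220)),f'pics/g9_{n}.png',9)
E
```

```text
at [ 0.5242 -0.0275  0.0824] psi -0.61 d [ 0.     -0.0175 -0.0002] turn -0.1 F [-0.7  0.5 -1.5] gw 0.079 t 25.02
toolx [ 0.0005 -0.0211 -0.9998]
[[0.0001, 0.0, 0.0044, -0.03], [0.0001, 0.0, 0.0044, -0.03], [0.0001, 0.0, 0.0044, -0.03], [0.0001, 0.0, 0.0044, -0.03]]
```

View pics/g9_scene.png

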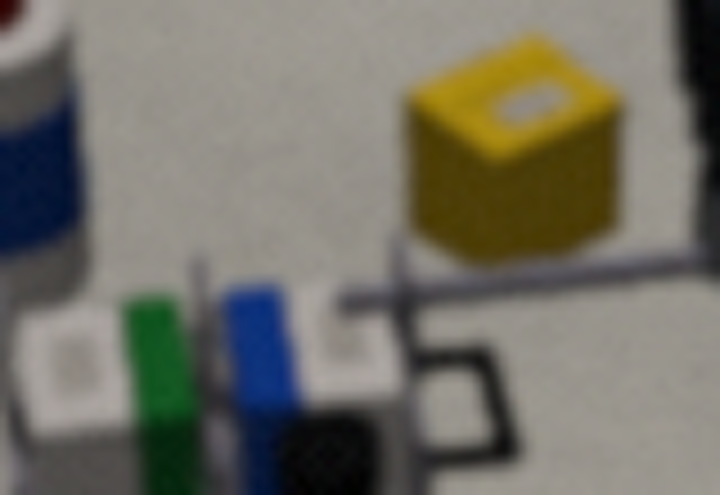

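View pics/g9_top.png

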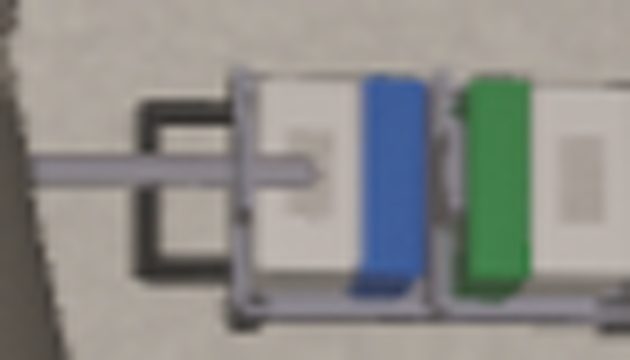

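Request:
send_rows:
  motion:
    - [0.0001, 0, 0.005, 0]
    - [0.0001, 0, 0.005, 0]
    - [0.0001, 0, 0.005, 0]
    - [0.0001, 0, 0.005, 0]
    - [0.0001, 0, 0.005, 0]
    - [0.0001, 0, 0.004, 0]
    - [0, 0, 0, 0]
    - [0, 0, 0, 0]

```text
t: 26.12
ee_pos: [0.5239, -0.0589, 0.0824]
ee_rot: [-0.503, -0.497, -0.492, 0.508]
wrist_force: [-0.1, 0.3, -0.9]
gripper_width: 0.083
```

```bash
python3 plan.py .5238 -.085 .0822 -.5 6
```

```text
at [ 0.5239 -0.0589  0.0824] psi -0.63 d [-0.0001 -0.0261 -0.0002] turn -0.1 F [-0.1  0.3 -0.9] gw 0.083 t 26.12
toolx [ 5.000e-04 -2.140e-02 -9.998e-01]
[[0.0001, 0.0, 0.0044, -0.02], [0.0001, 0.0, 0.0044, -0.02], [0.0001, 0.0, 0.0044, -0.02], [0.0001, 0.0, 0.0044, -0.02], [0.0001, 0.0, 0.0044, -0.02], [0.0001, 0.0, 0.0044, -0.02]]
```

Request:
send_rows:
  motion:
    - [0.0001, 0, 0.004, 0]
    - [0.0001, 0, 0.004, 0]
    - [0.0001, 0, 0.004, 0]
    - [0, 0, 0, 0]

```text
t: 26.62
ee_pos: [0.5237, -0.0715, 0.0823]
ee_rot: [-0.503, -0.497, -0.492, 0.508]
wrist_force: [0.1, 0.3, -1.3]
gripper_width: 0.079
```

```bash
python3 plan.py .5237 -.106 .0822 -.5 8
```

```text
at [ 0.5237 -0.0715  0.0823] psi -0.6 d [-0.     -0.0345 -0.0001] turn -0.1 F [ 0.1  0.3 -1.3] gw 0.079 t 26.62
toolx [ 4.000e-04 -2.150e-02 -9.998e-01]
[[0.0001, 0.0, 0.0043, -0.01], [0.0001, 0.0, 0.0043, -0.01], [0.0001, 0.0, 0.0043, -0.01], [0.0001, 0.0, 0.0043, -0.01], [0.0001, 0.0, 0.0043, -0.01], [0.0001, 0.0, 0.0043, -0.01], [0.0001, 0.0, 0.0043, -0.01], [0.0001, 0.0, 0.0043, -0.01]]
```

Nose is at about -.195, inside the middle hole with no force. I'll go on to TCP y ≈ -.106.

Request:
send_rows:
  motion:
    - [0.0001, 0, 0.005, 0]
    - [0.0001, 0, 0.005, 0]
    - [0.0001, 0, 0.005, 0]
    - [0.0001, 0, 0.005, 0]
    - [0.0001, 0, 0.005, 0]
    - [0.0001, 0, 0.005, 0]
    - [0, 0, 0.003, 0]
    - [0, 0, 0, 0]

```text
t: 27.62
ee_pos: [0.5233, -0.1072, 0.0824]
ee_rot: [-0.503, -0.497, -0.492, 0.508]
wrist_force: [-0.7, 0.2, -1.9]
gripper_width: 0.077
```

```bash
python3 - <<'E'
from bench import grab_frame
from rodfit import *
import pickle
from plan import plan
np.set_printoptions(precision=4,suppress=True)
plan([.5237,-.106,.0822],-.5,4)
for n in('top','scene'):
    f=grab_frame(n);pickle.dump(f,open(n+'10.pkl','wb'))
    crop(f,*((180,150,270,230) if n=='scene' else (240,170,330,230)),f'pics/g10_{n}.png',8)
E
```

```text
at [ 0.5233 -0.1072  0.0824] psi -0.63 d [ 0.0004  0.0012 -0.0002] turn -0.1 F [-0.7  0.2 -1.9] gw 0.077 t 27.62
toolx [ 0.0004 -0.0216 -0.9998]
[[0.0, 0.0001, -0.0003, -0.03], [0.0, 0.0001, -0.0003, -0.03], [0.0, 0.0001, -0.0003, -0.03], [0.0, 0.0001, -0.0003, -0.03]]
```

View pics/g10_scene.png

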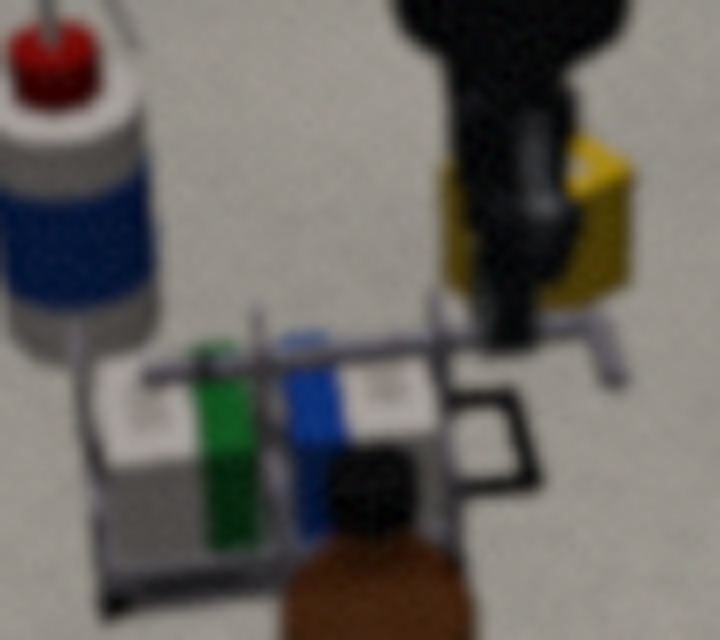

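View pics/g10_top.png

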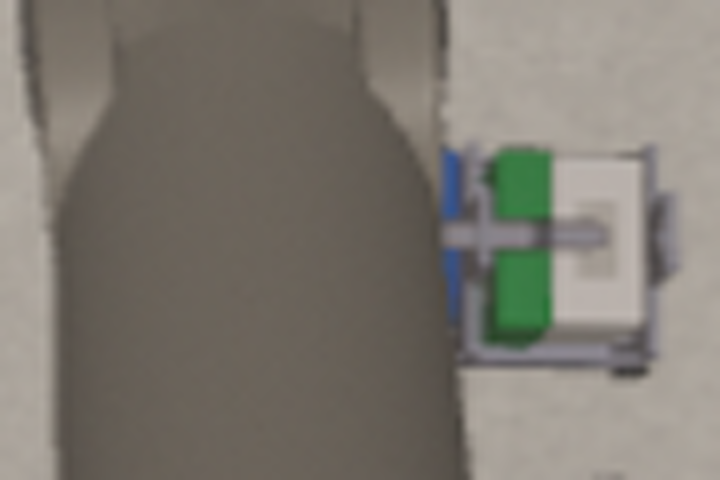

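Request:
send_rows:
  motion:
    - [0, 0, 0, 0]
    - [0, 0, 0, 0]
    - [0, 0, 0, 0]
    - [0, 0, 0, 0]
  hand: 0.4

```text
t: 28.22
ee_pos: [0.5241, -0.1059, 0.0831]
ee_rot: [-0.504, -0.497, -0.492, 0.507]
wrist_force: [-0.4, 1.1, 0.5]
gripper_width: 0.6
```

Request:
send_rows:
  motion:
    - [-0.008, 0, 0, 0]
    - [-0.01, 0, 0, 0]
    - [-0.012, 0, 0, 0]
    - [-0.01, 0, 0, 0]
    - [-0.005, 0, -0.01, 0]
    - [0, 0, -0.02, 0]
    - [0, 0, -0.015, 0]
    - [0, 0, 0, 0]

```text
t: 29.22
ee_pos: [0.5253, -0.0566, 0.1322]
ee_rot: [-0.505, -0.498, -0.491, 0.506]
wrist_force: [-0.3, -0.4, -0.1]
gripper_width: 0.597
```

```bash
python3 - <<'E'
from bench import grab_frame
from rodfit import *
import pickle
from plan import plan
np.set_printoptions(precision=4,suppress=True)
plan([.524,-.05,.0822],-.5,4)
for n in('top','scene'):
    f=grab_frame(n);pickle.dump(f,open(n+'11.pkl','wb'))
    crop(f,*((180,150,270,230) if n=='scene' else (240,170,330,230)),f'pics/g11_{n}.png',8)
E
```

```text
at [ 0.5253 -0.0566  0.1322] psi -0.46 d [-0.0013  0.0066 -0.05  ] turn 0.0 F [-0.3 -0.4 -0.1] gw 0.597 t 29.23
toolx [ 0.0052 -0.0211 -0.9998]
[[0.0125, -0.0004, -0.0019, 0.01], [0.0125, -0.0004, -0.0019, 0.01], [0.0125, -0.0004, -0.0019, 0.01], [0.0125, -0.0004, -0.0019, 0.01]]
```

View pics/g11_scene.png

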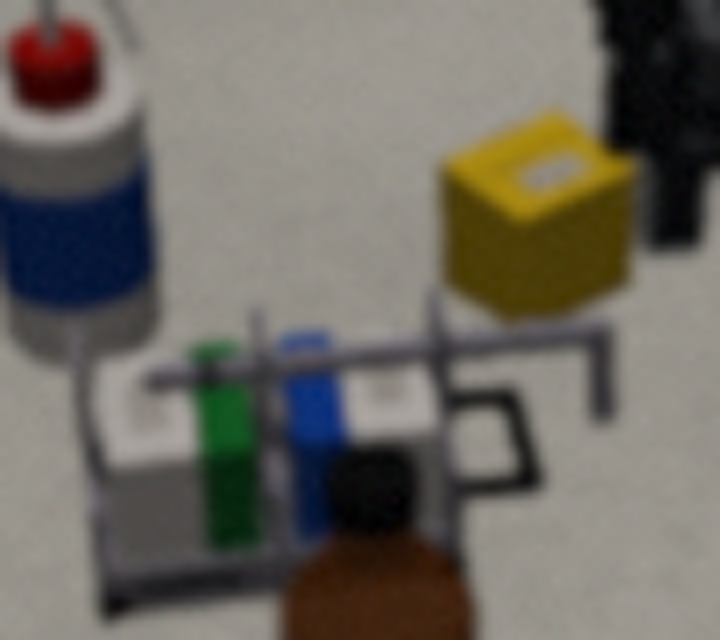

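View pics/g11_top.png

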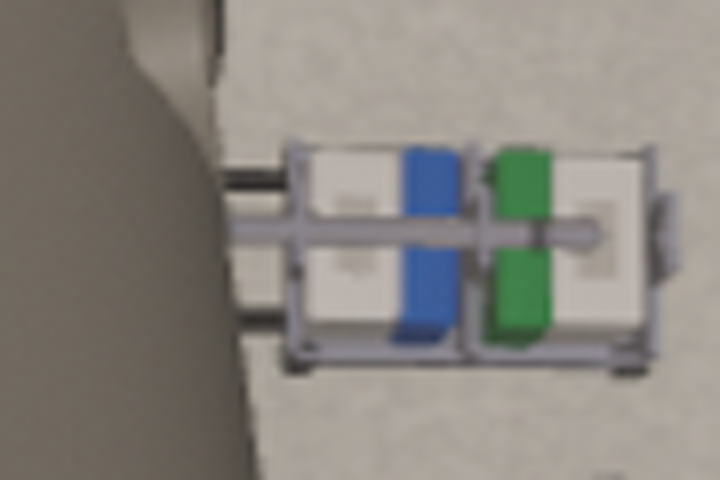

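```bash
python3 plan.py .524 -.066 .09 -.5 6
```

```text
at [ 0.5253 -0.0588  0.132 ] psi -0.62 d [-0.0013 -0.0072 -0.042 ] turn -0.1 F [ 0.9  0.1 -0.2] gw 0.602 t 29.32
toolx [ 0.0049 -0.0224 -0.9997]
[[0.007, -0.0002, 0.001, -0.02], [0.007, -0.0002, 0.001, -0.02], [0.007, -0.0002, 0.001, -0.02], [0.007, -0.0002, 0.001, -0.02], [0.007, -0.0002, 0.001, -0.02], [0.007, -0.0002, 0.001, -0.02]]
```

Request:
send_rows:
  motion:
    - [0.007, -0.0002, 0.001, 0]
    - [0.007, -0.0002, 0.001, 0]
    - [0.007, -0.0002, 0.001, 0]
    - [0.007, -0.0002, 0.001, 0]
    - [0.007, -0.0002, 0.001, 0]
    - [0.006, -0.0002, 0.001, 0]
    - [0, 0, 0, 0]
    - [0, 0, 0, 0]

```text
t: 30.32
ee_pos: [0.5231, -0.0693, 0.0869]
ee_rot: [-0.503, -0.498, -0.49, 0.509]
wrist_force: [1.0, -0.1, 0.0]
gripper_width: 0.601
```

```bash
python3 plan.py .524 -.066 .066 -.5 5
```

```text
at [ 0.5231 -0.0693  0.0869] psi -0.88 d [ 0.0009  0.0033 -0.0209] turn -0.4 F [ 1.  -0.1  0. ] gw 0.601 t 30.32
toolx [ 0.002  -0.0235 -0.9997]
[[0.0042, 0.0002, -0.0008, -0.08], [0.0042, 0.0002, -0.0008, -0.08], [0.0042, 0.0002, -0.0008, -0.08], [0.0042, 0.0002, -0.0008, -0.08], [0.0042, 0.0002, -0.0008, -0.08]]
```

Request:
send_rows:
  motion:
    - [0.004, 0.0002, -0.0008, -0.07]
    - [0.004, 0.0002, -0.0008, -0.07]
    - [0.004, 0.0002, -0.0008, -0.07]
    - [0.004, 0.0002, -0.0008, -0.07]
    - [0.004, 0, -0.0008, -0.07]
    - [0, 0, 0, 0]
    - [0, 0, 0, 0]

```text
t: 31.2
ee_pos: [0.5245, -0.0652, 0.0658]
ee_rot: [-0.505, -0.497, -0.491, 0.507]
wrist_force: [0.2, 0.1, -0.1]
gripper_width: 0.597
```

```bash
python3 - <<'E'
from bench import grab_frame
from rodfit import *
import pickle
from plan import plan
np.set_printoptions(precision=4,suppress=True)
plan([.524,-.066,.066],-.5,2)
f=grab_frame('scene');pickle.dump(f,open('scene12.pkl','wb'))
crop(f,190,150,270,220,'pics/g12_scene.png',8)
E
```

```text
at [ 0.5245 -0.0652  0.0658] psi -0.47 d [-0.0005 -0.0008  0.0002] turn 0.0 F [ 0.2  0.1 -0.1] gw 0.597 t 31.2
toolx [ 0.003  -0.0234 -0.9997]
[[-0.0001, -0.0003, 0.0004, 0.01], [-0.0001, -0.0003, 0.0004, 0.01]]
```

View pics/g12_scene.png

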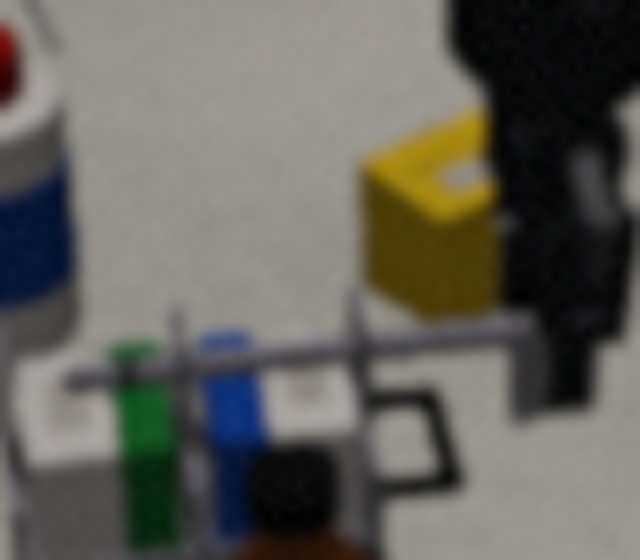

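Request:
send_rows:
  motion:
    - [0, -0.0003, 0.0015, 0]
    - [0, 0, 0.0015, 0]
    - [0, 0, 0, 0]

```text
t: 31.62
ee_pos: [0.5244, -0.0686, 0.0663]
ee_rot: [-0.505, -0.497, -0.491, 0.507]
wrist_force: [0.3, -0.2, -0.1]
gripper_width: 0.602
```

Request:
send_rows:
  motion:
    - [0, 0, 0, 0]
    - [0, 0, 0, 0]
    - [0, 0, 0, 0]
    - [0, 0, 0, 0]
    - [0, 0, 0, 0]
  hand: 1

```text
t: 32.25
ee_pos: [0.5245, -0.0687, 0.0664]
ee_rot: [-0.505, -0.497, -0.491, 0.507]
wrist_force: [-0.4, -0.2, 0.1]
gripper_width: 0.094
```

```bash
python3 - <<'E'
from bench import grab_frame
from rodfit import *
import pickle
from plan import plan
np.set_printoptions(precision=4,suppress=True)
plan([.524,-.090,.066],-.5,6)
for n in('top','scene'):
    f=grab_frame(n);pickle.dump(f,open(n+'13.pkl','wb'))
    crop(f,*((180,150,270,230) if n=='scene' else (260,170,340,230)),f'pics/g13_{n}.png',8)
E
```

```text
at [ 0.5245 -0.0687  0.0664] psi -0.49 d [-0.0005 -0.0213 -0.0004] turn 0.0 F [-0.4 -0.2  0.1] gw 0.094 t 32.25
toolx [ 0.0039 -0.0239 -0.9997]
[[0.0002, -0.0001, 0.0036, 0.0], [0.0002, -0.0001, 0.0036, 0.0], [0.0002, -0.0001, 0.0036, 0.0], [0.0002, -0.0001, 0.0036, 0.0], [0.0002, -0.0001, 0.0036, 0.0], [0.0002, -0.0001, 0.0036, 0.0]]
```

View pics/g13_scene.png

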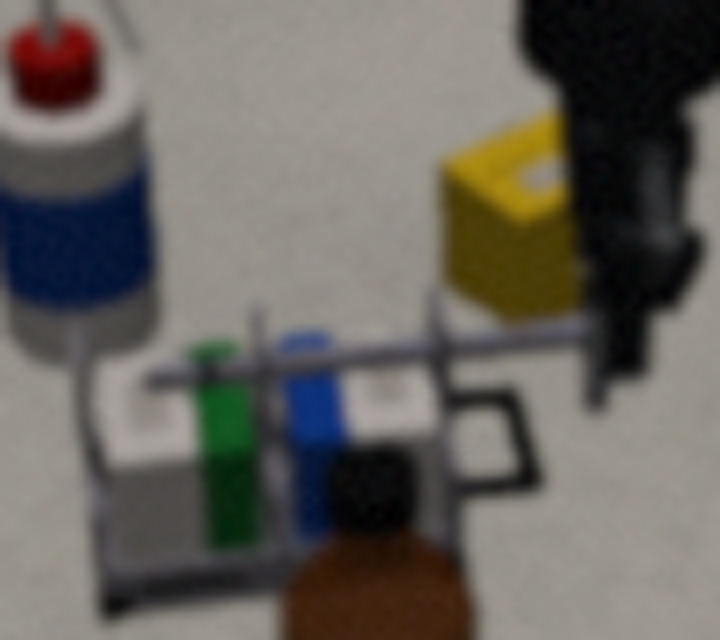

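View pics/g13_top.png

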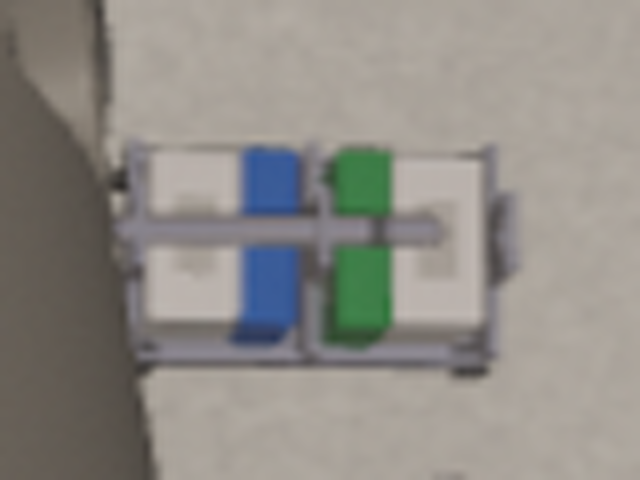

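```bash
python3 - <<'E'
from fit import *
np.set_printoptions(precision=4,suppress=True)
for n in('top','scene'):
  for k in('11','13'):
    P=cloud(load(n+k+'.pkl')).reshape(-1,3);P=P[(P[:,0]>.5)&(P[:,0]<.55)]
    for a,b in((-.236,-.215),(-.215,-.195),(-.18,-.155),(-.155,-.135)):
        q=P[(P[:,1]>a)&(P[:,1]<b)&(P[:,2]>.0685)&(P[:,2]<.1)]
        if len(q):print(n,k,a,len(q),'xc',np.median(q[:,0]).round(4),((np.percentile(q[:,0],3)+np.percentile(q[:,0],97))/2).round(4),'ztop',np.percentile(q[:,2],[50,90]))
    q=P[(abs(P[:,1]+.248)<.009)&(P[:,2]>.069)&(P[:,2]<.1)];print(' foot',np.percentile(q[:,0],[0,3,97,100]).round(4),(np.percentile(q[:,0],[3,97]).mean()).round(4))
E
```

```text
top 11 -0.236 14 xc 0.5211 0.5222 ztop [0.0732 0.0766]
top 11 -0.215 32 xc 0.5221 0.5224 ztop [0.0742 0.0767]
top 11 -0.18 38 xc 0.5223 0.5225 ztop [0.0738 0.0764]
top 11 -0.155 32 xc 0.5223 0.5226 ztop [0.0734 0.0763]
 foot [0.508  0.5082 0.5327 0.5337] 0.5204
top 13 -0.236 14 xc 0.522 0.5225 ztop [0.0749 0.0767]
top 13 -0.215 31 xc 0.5228 0.5224 ztop [0.0744 0.0772]
top 13 -0.18 38 xc 0.5221 0.5224 ztop [0.0744 0.0766]
top 13 -0.155 31 xc 0.5232 0.5226 ztop [0.0741 0.0772]
 foot [0.5082 0.5086 0.5322 0.5328] 0.5204
scene 11 -0.236 21 xc 0.5258 0.5246 ztop [0.0757 0.0788]
scene 11 -0.215 30 xc 0.5256 0.5251 ztop [0.0763 0.0784]
scene 11 -0.18 34 xc 0.5261 0.5264 ztop [0.0764 0.079 ]
scene 11 -0.155 25 xc 0.5266 0.526 ztop [0.0758 0.0778]
 foot [0.5105 0.5106 0.5357 0.5358] 0.5232
scene 13 -0.236 21 xc 0.5271 0.5255 ztop [0.0766 0.079 ]
scene 13 -0.215 30 xc 0.5271 0.5258 ztop [0.0773 0.0798]
scene 13 -0.18 35 xc 0.5271 0.5255 ztop [0.0763 0.0792]
scene 13 -0.155 24 xc 0.5274 0.5261 ztop [0.0757 0.0791]
 foot [0.5082 0.5086 0.536  0.5363] 0.5223
```

Request:
send_rows:
  motion:
    - [0, -0.0002, 0.003, 0.25]
    - [0, -0.0001, 0.003, 0.25]
    - [0, 0, 0, 0]
    - [0, 0, 0, 0]

```text
t: 32.85
ee_pos: [0.5242, -0.0747, 0.0666]
ee_rot: [-0.502, -0.5, -0.489, 0.509]
wrist_force: [0.1, 0.6, 0.4]
gripper_width: 0.089
```

```bash
python3 plan.py .5241 -.090 .066 -1 6
```

```text
at [ 0.5242 -0.0747  0.0666] psi -1.02 d [-0.0001 -0.0153 -0.0006] turn -0.0 F [0.1 0.6 0.4] gw 0.089 t 32.85
toolx [ 0.0042 -0.0232 -0.9997]
[[0.0002, 0.0, 0.0025, -0.0], [0.0002, 0.0, 0.0025, -0.0], [0.0002, 0.0, 0.0025, -0.0], [0.0002, 0.0, 0.0025, -0.0], [0.0002, 0.0, 0.0025, -0.0], [0.0002, 0.0, 0.0025, -0.0]]
```

Nose is now about -.237; the foot plate's inner face is about -.247. I'll go in gently.

Request:
send_rows:
  motion:
    - [0.0001, 0, 0.003, 0]
    - [0.0001, 0, 0.003, 0]
    - [0.0001, 0, 0.003, 0]
    - [0.0001, 0, 0.003, 0]
    - [0, 0, 0, 0]

```text
t: 33.48
ee_pos: [0.5243, -0.0872, 0.0667]
ee_rot: [-0.502, -0.5, -0.489, 0.509]
wrist_force: [0.3, 0.4, 1.2]
gripper_width: 0.09
```

```bash
python3 plan.py .5239 -.113 .066 -.8 8
```

```text
at [ 0.5243 -0.0872  0.0667] psi -1.01 d [-0.0004 -0.0258 -0.0007] turn -0.2 F [0.3 0.4 1.2] gw 0.09 t 33.48
toolx [ 0.0048 -0.0228 -0.9997]
[[0.0002, 0.0, 0.0032, -0.03], [0.0002, 0.0, 0.0032, -0.03], [0.0002, 0.0, 0.0032, -0.03], [0.0002, 0.0, 0.0032, -0.03], [0.0002, 0.0, 0.0032, -0.03], [0.0002, 0.0, 0.0032, -0.03], [0.0002, 0.0, 0.0032, -0.03], [0.0002, 0.0, 0.0032, -0.03]]
```

Request:
send_rows:
  motion:
    - [0.0001, -0.0001, 0.003, 0]
    - [0.0001, 0, 0.003, 0]
    - [0.0001, 0, 0.003, 0]
    - [0.0001, 0, 0.003, 0]
    - [0, 0, 0, 0]

```text
t: 34.1
ee_pos: [0.5242, -0.0997, 0.0668]
ee_rot: [-0.503, -0.5, -0.489, 0.509]
wrist_force: [-0.7, -0.0, 0.7]
gripper_width: 0.085
```

```bash
python3 - <<'E'
from bench import grab_frame
from rodfit import *
import pickle
from plan import plan
np.set_printoptions(precision=4,suppress=True)
plan([.5239,-.113,.066],-.8,4)
for n in('top','scene'):
    f=grab_frame(n);pickle.dump(f,open(n+'14.pkl','wb'))
    crop(f,*((180,150,270,230) if n=='scene' else (270,170,350,230)),f'pics/g14_{n}.png',8)
E
```

```text
at [ 0.5242 -0.0997  0.0668] psi -0.99 d [-0.0003 -0.0133 -0.0008] turn -0.2 F [-0.7 -0.   0.7] gw 0.085 t 34.1
toolx [ 0.0054 -0.0225 -0.9997]
[[0.0003, -0.0, 0.0033, -0.05], [0.0003, -0.0, 0.0033, -0.05], [0.0003, -0.0, 0.0033, -0.05], [0.0003, -0.0, 0.0033, -0.05]]
```

View pics/g14_scene.png

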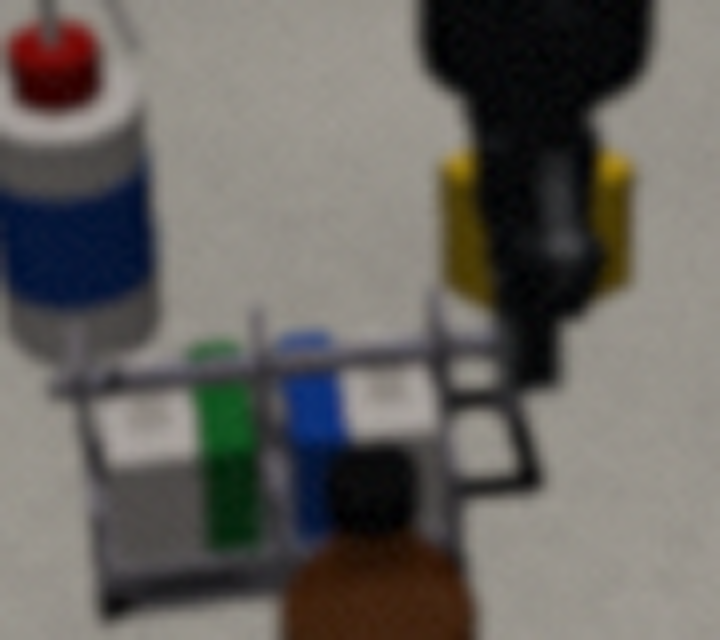

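View pics/g14_top.png

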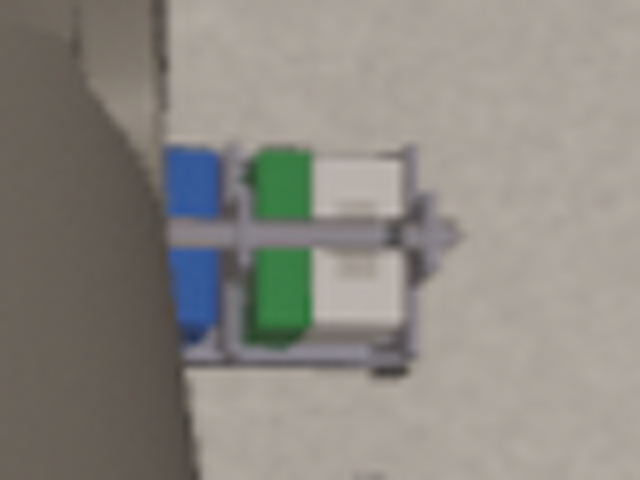

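Request:
send_rows:
  motion:
    - [0.0001, 0, 0.003, 0]
    - [0.0001, 0, 0.003, 0]
    - [0.0001, 0, 0.003, 0]
    - [0, 0, 0, 0]

```text
t: 34.7
ee_pos: [0.5242, -0.1083, 0.0669]
ee_rot: [-0.503, -0.5, -0.489, 0.508]
wrist_force: [-0.6, 1.4, 2.1]
gripper_width: 0.088
```

Request:
send_rows:
  motion:
    - [0, 0, 0.002, 0]
    - [0, 0, 0, 0]

```text
t: 34.95
ee_pos: [0.5241, -0.1106, 0.0669]
ee_rot: [-0.503, -0.5, -0.489, 0.508]
wrist_force: [-0.2, 0.7, 1.2]
gripper_width: 0.093
```

```bash
python3 - <<'E'
from bench import grab_frame
from rodfit import *
import pickle
from plan import plan
np.set_printoptions(precision=4,suppress=True)
plan([.5239,-.113,.066],-.8,4)
for n in('scene','top'):
    f=grab_frame(n);pickle.dump(f,open(n+'15.pkl','wb'))
    crop(f,*((180,160,270,230) if n=='scene' else (270,170,350,230)),f'pics/g15_{n}.png',8)
E
```

```text
at [ 0.5241 -0.1106  0.0669] psi -0.94 d [-0.0002 -0.0024 -0.0009] turn -0.1 F [-0.2  0.7  1.2] gw 0.093 t 34.95
toolx [ 0.0055 -0.022  -0.9997]
[[0.0002, -0.0, 0.0006, -0.03], [0.0002, -0.0, 0.0006, -0.03], [0.0002, -0.0, 0.0006, -0.03], [0.0002, -0.0, 0.0006, -0.03]]
```

View pics/g15_scene.png

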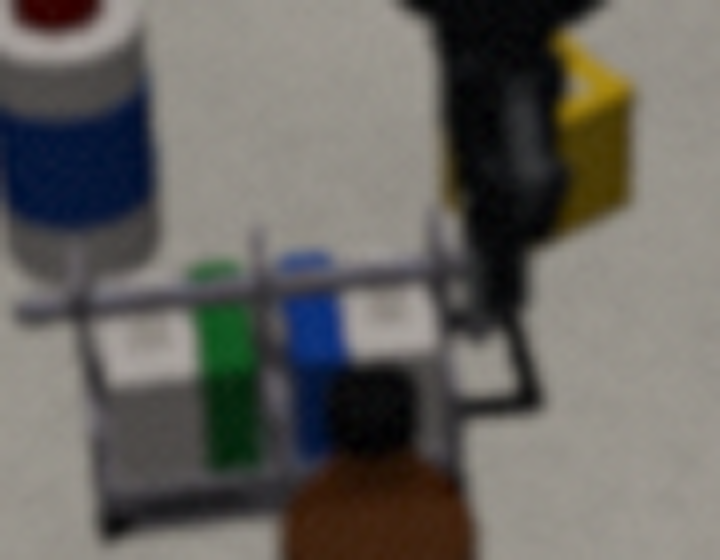

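Request:
send_rows:
  motion:
    - [0, 0, 0.002, 0]
    - [0, 0, 0, 0]

```text
t: 35.3
ee_pos: [0.524, -0.1127, 0.0669]
ee_rot: [-0.503, -0.5, -0.489, 0.508]
wrist_force: [0.5, -0.5, 1.8]
gripper_width: 0.094
```

Request:
send_rows:
  motion:
    - [0, 0, 0.0015, 0]
    - [0, 0, 0, 0]

```text
t: 35.55
ee_pos: [0.524, -0.1141, 0.0669]
ee_rot: [-0.503, -0.5, -0.489, 0.508]
wrist_force: [0.4, -0.4, 2.3]
gripper_width: 0.089
```

Request:
send_rows:
  motion:
    - [0, 0, 0.0015, 0]

```text
t: 35.67
ee_pos: [0.524, -0.1153, 0.067]
ee_rot: [-0.503, -0.5, -0.489, 0.508]
wrist_force: [0.7, 1.5, 1.6]
gripper_width: 0.09
```

Request:
send_rows:
  motion:
    - [0, 0, 0.0015, 0]
    - [0, 0, 0, 0]

```text
t: 35.92
ee_pos: [0.524, -0.1163, 0.067]
ee_rot: [-0.503, -0.5, -0.49, 0.508]
wrist_force: [0.2, 0.9, 2.0]
gripper_width: 0.091
```

Request:
send_rows:
  motion:
    - [0, 0, 0.0015, 0]
    - [0, 0, 0, 0]

```text
t: 36.17
ee_pos: [0.5239, -0.1163, 0.067]
ee_rot: [-0.502, -0.5, -0.49, 0.507]
wrist_force: [0.2, 0.7, 1.8]
gripper_width: 0.091
```

```bash
python3 - <<'E'
from bench import grab_frame
from rodfit import *
import pickle
np.set_printoptions(precision=4,suppress=True)
for n in('scene','top'):
    f=grab_frame(n);pickle.dump(f,open(n+'16.pkl','wb'))
    crop(f,*((170,160,260,230) if n=='scene' else (270,170,350,230)),f'pics/g16_{n}.png',8)
    P=cloud(f).reshape(-1,3);q=P[(P[:,0]>.51)&(P[:,0]<.54)&(P[:,1]<-.254)&(P[:,1]>-.3)&(P[:,2]>.055)&(P[:,2]<.095)]
    print(n,len(q),q.min(0),q.max(0),np.median(q,0))
E
```

```text
scene 33 [ 0.5195 -0.2774  0.0701] [ 0.529  -0.2541  0.0803] [ 0.5251 -0.2669  0.0762]
top 28 [ 0.5177 -0.2734  0.0686] [ 0.527  -0.2546  0.0779] [ 0.5211 -0.2632  0.074 ]
```

View pics/g16_scene.png

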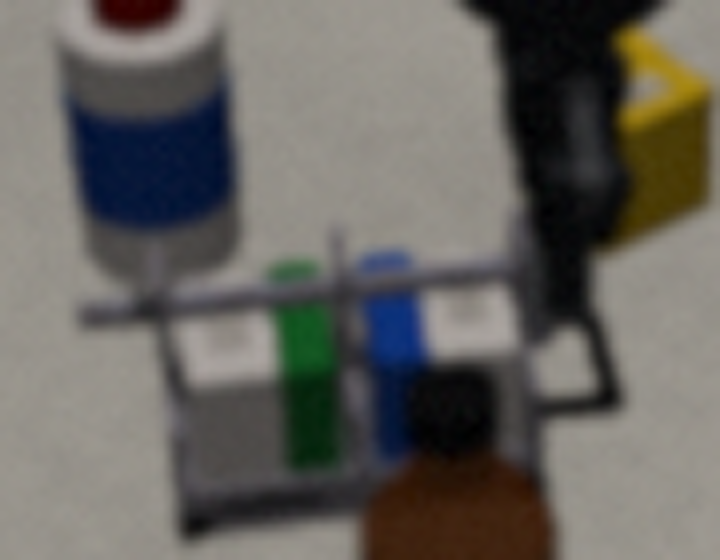

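View pics/g16_top.png

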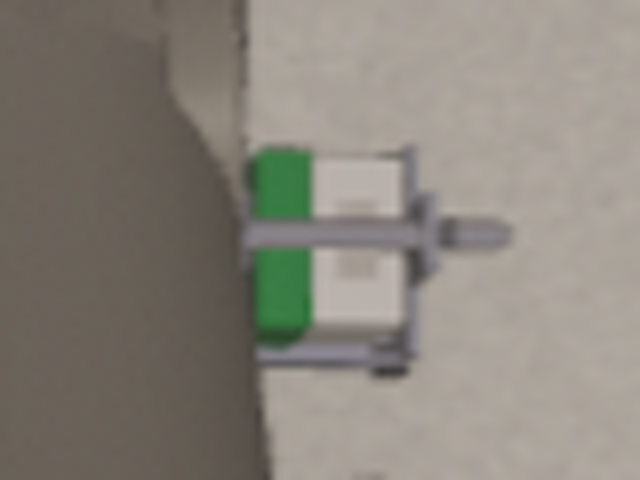

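Nose reaches y ≈ -.276 against an expected -.277, and motion has stopped at the plate, so the rod looks home. I'll release it and back off.

Request:
send_rows:
  motion:
    - [0, 0, 0, 0]
    - [0, 0, 0, 0]
    - [0, 0, 0, 0]
    - [0, 0, 0, 0]
  hand: 0.4

```text
t: 36.78
ee_pos: [0.5232, -0.1196, 0.0663]
ee_rot: [-0.502, -0.5, -0.489, 0.509]
wrist_force: [-0.3, 0.4, 0.4]
gripper_width: 0.597
```

Request:
send_rows:
  motion:
    - [-0.001, 0, -0.003, 0]
    - [-0.004, 0, -0.006, 0]
    - [-0.012, 0, -0.008, 0]
    - [-0.02, 0, -0.01, 0]
    - [-0.03, 0, -0.03, 0]
    - [-0.02, 0, -0.05, 0]
    - [0, 0, -0.06, 0]
    - [0, 0, -0.05, 0]

```text
t: 37.78
ee_pos: [0.5291, 0.1035, 0.1566]
ee_rot: [-0.502, -0.504, -0.485, 0.509]
wrist_force: [0.0, 0.2, -0.7]
gripper_width: 0.599
```

Request:
send_rows:
  motion:
    - [0, 0, -0.03, 0]
    - [0, 0, 0, 0]
    - [0, 0, 0, 0]

```text
t: 38.15
ee_pos: [0.5287, 0.1424, 0.1592]
ee_rot: [0.505, 0.502, 0.488, -0.504]
wrist_force: [0.3, 0.0, -0.3]
gripper_width: 0.601
```

```bash
python3 - <<'E'
from bench import grab_frame
from rodfit import *
import pickle
np.set_printoptions(precision=4,suppress=True)
for n in('scene','top'):
    f=grab_frame(n);pickle.dump(f,open(n+'17.pkl','wb'))
    crop(f,*((170,160,260,230) if n=='scene' else (255,170,345,230)),f'pics/g17_{n}.png',8)
    cv2.imwrite(f'pics/full17_{n}.png',f['color'][:,:,::-1])
    P=cloud(f).reshape(-1,3);P=P[(P[:,0]>.51)&(P[:,0]<.54)]
    q=P[(P[:,1]<-.254)&(P[:,1]>-.3)&(P[:,2]>.055)&(P[:,2]<.095)]
    print(n,'nose',len(q),q.min(0),q.max(0),np.median(q,0))
    q=P[(P[:,1]<-.09)&(P[:,1]>-.124)&(P[:,2]>.042)&(P[:,2]<.095)]
    print(n,'bend',len(q),q.min(0) if len(q) else 0,q.max(0) if len(q) else 0)
    for nm,a,b in(('blue',-.185,-.133),('green',-.245,-.192)):
        Q=cloud(f).reshape(-1,3);q=Q[(Q[:,0]>.48)&(Q[:,0]<.56)&(Q[:,1]>a)&(Q[:,1]<b)&(Q[:,2]>.05)&(Q[:,2]<.066)];print(nm,q.mean(0),q.min(0),q.max(0))
E
```

```text
scene nose 33 [ 0.5184 -0.2774  0.0698] [ 0.5296 -0.2541  0.0807] [ 0.5248 -0.2668  0.0761]
scene bend 14 [ 0.5227 -0.1236  0.0464] [ 0.5318 -0.12    0.0771]
blue [ 0.5351 -0.1607  0.0623] [ 0.4947 -0.1844  0.0506] [ 0.5551 -0.1349  0.066 ]
green [ 0.5365 -0.2204  0.0614] [ 0.4945 -0.245   0.0501] [ 0.5547 -0.1924  0.0658]
top nose 22 [ 0.5178 -0.2731  0.0693] [ 0.5242 -0.2547  0.0771] [ 0.5207 -0.2631  0.0743]
top bend 17 [ 0.5187 -0.1228  0.0479] [ 0.5266 -0.1149  0.0758]
blue [ 0.5223 -0.1572  0.0598] [ 0.4936 -0.1847  0.0502] [ 0.553  -0.1335  0.066 ]
green [ 0.5215 -0.2166  0.0599] [ 0.4934 -0.2446  0.052 ] [ 0.5506 -0.192   0.065 ]
```

View pics/g17_scene.png

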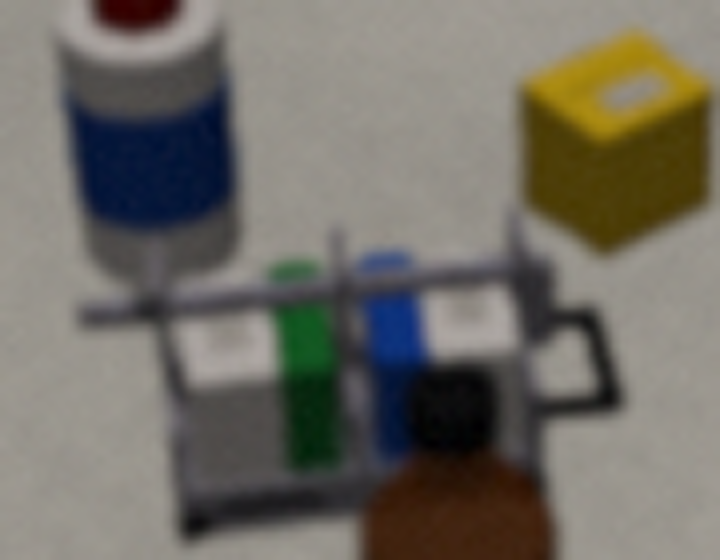

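View pics/g17_top.png

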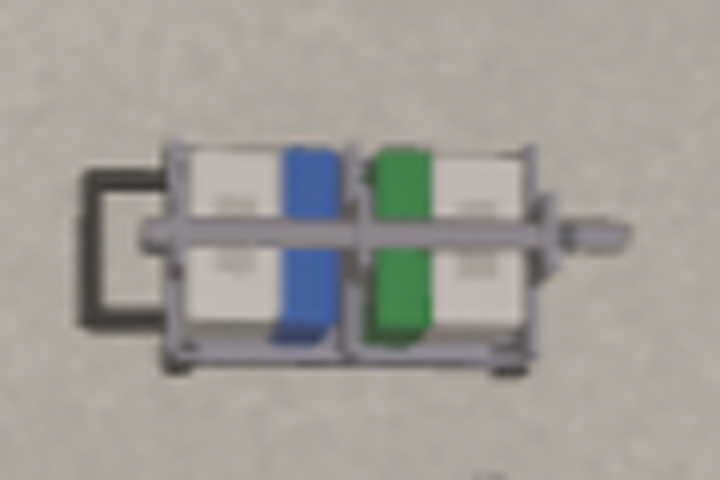

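View pics/full17_scene.png

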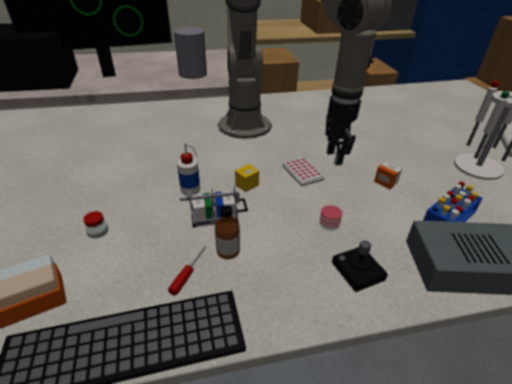

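The rod lies through all three tongues with its leg against the handle-end plate (scene crop around (540,290)). Both boxes stand at equal height, and everything else looks where it was.

```bash
python3 -c "
from bench import env,monitor
o=monitor.get_obs();print(o['t'],abs(o['qvel']).max());print(env.sign_off())"
```

```text
38.25 0.01089293964539743
the job is handed in; nothing more can be done
None
```

The job is done and handed in at about 38 s of the 66 s allowed; the sign-off gave no verdict.

- **Blue box:** I gripped it across its 60 mm width, lowered it into the empty bay and released it on the floor. Its lid top matches the green box's height to within about 1 mm in both views.
- **Rod:** I fed it in from the handle end through the first two holes, released it so the leg rolled down, then regripped at the bend and pushed it home.
- **Rod, last checks:** The nose shows at y of about -0.277 (scene) and -0.273 (top), against -0.277 expected. The leg stands about 1–2 mm off the end plate, and the rod lies through all three tongues.
- **Everything else:** In the last pictures the green, orange and yellow boxes, bottles, jar, dishes, plate and screwdriver looked where they were. I did not measure their positions again. The arm stood clear of everything.

**What disagreed:** The two cameras differed by about 2 mm in x and by 4–5 mm in y on the tongue faces. Nearly all of the y gap comes from the cameras seeing opposite faces of the 4 mm plates. I checked both against the gripped box and rod. I could not tell whether the final stop came from the bend or the finger pads touching the plate, which is why I relied on the pictures for the remaining gap.

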